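# Stock the heel-repair caddy

### The arm

A 7-joint arm with a two-finger parallel gripper is mounted at the origin on the work surface; the furniture and walls round the work are solid. World frame = base frame: x ahead of the robot, y to its left, z up, the work surface at z = 0. Lengths are in m, angles in rad, forces in N, time in s.
With the tool pointing down it reaches from about 0.425 to 0.925 m from the base axis. Payload 6.8 kg.
Tool frame: the origin (TCP) lies midway between the tips of the shut fingers; the grasp point (between the pads) lies 19 mm behind it; z points along the fingers, y is the direction in which the jaws open and shut (so a half turn about z gives the same grasp; the last joint's range is limited). The gripper opens to 85 mm and grips with 20 to 120 N. Pads are 22 mm wide; open, the fingers measure 114 mm over their backs; the gripper's body (76 mm by 85 mm) begins 54 mm behind the grasp point. The pads swing forward as they close: fully open they stand 13 mm farther back than shut.
Start: joints at [-1.25, 0.477, 0.022, 1.555, -0.011, 1.109, -0.083], TCP at [0.281, 0.614, 0.231] pointing down, gripper open.
Joint ranges: [-2.96, 2.96], [-0.34, 2.1], [-1.41, 1.46], [0.24, 2.44], [-1.37, 4.51], [0.17, 1.92], [-2.96, 2.96]. Speed limits (rad/s): [2.39, 2.39, 3.14, 3.14, 3.14, 3.14, 3.14].

### API

Orientations are given as a unit quaternion [w, x, y, z].
In Python, from station import bot gives the robot as it stands.
- The arm moves only by the shell command python3 -m jog 'ROWS' [FORCE]. ROWS is JSON, a list of rows, each a list of 3 entries, a list of its own where there are three numbers: the shift along the tool's x, y, z in mm, then the turn, a rotation vector about the tool's x, y, z in degrees, then the closure, from -1 (fully open) to 1 (shut). A call has 1 to 12 rows; each row shifts and turns the commanded pose from where the row before left it, along the tool's axes as they then stand; what a row does not reach is not made up. A row lasts 1/8 s, in which the tool goes at most 62.5 mm and 10.7 degrees, less where a joint would pass 70% of its speed; a pose out of reach is approached as far as the arm can. A call is refused whole if a number of a shift passes 62.5 or a number of a turn 10.7, either way. A call with a gripper value outside its range is refused whole. The fingers move at their own pace and stop on an object; FORCE is the grip in N (left out, the last holds). Time passes only in rows, so rows that do not move let the fingers close. It gives the time, the measured TCP pose, the force and the opening at its end, in the units of the state.
- bot.get_obs(): the state, without advancing time (a new reading comes with each control period).
- bot.read_camera(name): name is "side" or "top"; returns (picture, depth): 480x640x3 uint8, red, green, blue; 480x640 float32, m along the optical axis (not along the pixel's ray), 0 where there is no reading.
- bot.camera_info(name): a dict with "fx", "fy", "cx", "cy" (pixels), "k1" (the pictures are not rectified: a ray, as slopes to the right and down, at radius r is drawn at 1 + k1 r^2 times it, then the intrinsics apply), "world_from_camera" (4x4, takes a point from camera to world coordinates). Camera axes: x right, y up, looking along -z (the intrinsics and any distortion apply to the point x, -y, -z); pixel columns grow to the right and rows downward; lengths in m; the calibration is good to about 2 mm. A picture is of the moment at which its call begins. camera_info takes no time and is no camera call.
- bot.hand_in(): hands the job in, once; it reports no verdict.
Trained networks look in the newest picture that a camera, given by its name, has taken for a name from the list of things; names that differ only in an ending like _2 or _b are one class to them, and where a whole thing is asked for, a point or a joint stands for the part that bears it (a point fixed in the world has none). Each returns a list of dicts, best first, with "score" (0 to 1); they miss things now and then, are a little off and sometimes report something else, mostly with a low value. They report only what shows in the picture. A call takes as long as a camera call. They do not tell look-alikes from the thing itself.
- bot.find_in(camera, thing): "xy" ([column, row] as shares, 0 to 1, of the picture: columns of its width, rows of its height, amid what is visible of it).
- bot.cut_out(camera, thing): "pixels" (480x640 bool, what is visible of it) and "xy" ([column, row] as shares, 0 to 1, of the picture: columns of its width, rows of its height, amid what is visible of it).
- bot.landmark_of(camera, thing): "xy" ([column, row] as shares, 0 to 1, of the picture: columns of its width, rows of its height: a listed point, or the origin of a listed thing).
The state is a dict: "t": time; "q": joint angles; "joint_vel": joint speeds; "joint_torque": joint torques, N m; "eef_pos": TCP position; "tool_rot": TCP orientation; "contact_force": force on the tool from outside, world axes, zero at the start; "torque": the same for the moment, N m; "gripper_width": opening from 0.0 (shut) to 1.0 (fully open).
Only numpy, scipy, OpenCV 4.12 (cv2) and the standard library are available. Lean on these libraries where they do the work, as an engineer would, in place of code of your own. Each camera call takes 0.05 s, during which the arm holds its last target.

### The job

Stock the wooden caddy for a boot-heel repair: press the full-size black rubber heel down into the spring magazine until its two catches snap over it, then press the full-size tan leather lift in on top of it in the same way, so that the lift comes out first when the heel is built. Stand the tack jar upright in the round cup and the small glue tin upright in the square drip pan. Leave the two narrow heel pieces, which fit another boot, where they lie.

Things in the scene. Friction and masses are not known exactly. Their poses are not given: they have to be found in the camera images.
- rubber_heel_mid (a point): Full-size rubber heel: black D-shaped slab, 66 mm long (x), 54 mm wide (y), 18 mm thick, with tread bars and nail recesses on top; goes into the magazine first. D outline: flat edge at its -x end, round end at +x, parallel sides along x. Lies flat, x away from the robot within 35 degrees. The point is its centre, 9 mm above its underside. About 70 g.
- leather_lift_mid (a point): Full-size leather lift: tan D-shaped slab with layer lines round its edge, 66 mm long (x), 54 mm wide (y), 12 mm thick; goes into the magazine second, on top of the rubber heel. D outline: flat edge at its -x end, round end at +x, parallel sides along x. Lies flat, x away from the robot within 35 degrees. The point is its centre, 6 mm above its underside. About 50 g.
- narrow_heel_mid (a point): Narrow rubber heel, a look-alike to be left alone: black D-shaped slab 50 x 40 x 18 mm; the point is its centre.
- narrow_lift_mid (a point): Narrow leather lift, a look-alike to be left alone: tan D-shaped slab 50 x 40 x 12 mm; the point is its centre.
- tack_jar_mid (a point): Jar of tacks: clear, with a brass-coloured lid that does not turn; 54 mm in diameter, 74 mm high (body to 62 mm, lid above), upright. The point is its centre, 37 mm above its underside. About 140 g.
- glue_tin_mid (a point): Small squat glue tin with a black cap: body 62 mm in diameter and 40 mm high, cap 37 mm in diameter from 40 to 52 mm, upright; it may be gripped by the cap or round the body. The point is its centre, 26 mm above its underside. About 300 g.
- magazine_mouth (a point): Spring magazine fixed in the caddy. Point: on the column's axis, level with the catches' undersides, 64 mm above the table. x points away from the robot (within 12 degrees), z up. Flat guides at -x, round rods at +x: a piece enters with its x along this x, 2 mm play; flared tops end 22 mm above the point. Sides (+-y) are open from x = -24 to +22 mm for fingers, down to 50 mm below the point.
- follower (a joint): Sprung plate in the magazine: 0 m = empty (1 mm under the catches), up to 0.038 = sunk. 3.5 N at first, 2.2 N more per 10 mm. Catches at both x ends, noses 27 mm from the axis, ramps to 20 mm above the point, add some N (20 N in all). A piece whose top is pressed 1 to 4 mm below the point is caught and then rises against the catches. The second piece drives the first down by its own thickness.
- jar_cup_floor (a point): Round wooden cup for the tack jar, fixed in the caddy (a tray with 20 mm sides and 34 mm ends, where magazine, cup and pan stand in a row along y, 100 mm apart, in any order): inner diameter 72 mm, flaring at the rim, outer 86 mm. The point is the centre of its inner floor, 10 mm above the table; its rim is 22 mm above the point.
- drip_pan_floor (a point): Square aluminium drip pan for the glue tin, fixed in the caddy: 85 x 83 mm inside. The point is the centre of its inner floor, 8.5 mm above the table; its rim is 13.5 mm above the point.
Mind the look-alikes: they are no part of the job. What is shaped like the part that bears glue_tin_mid but green is not meant. Leave any yellow look-alike of the part that bears rubber_heel_mid alone.

How it is judged:
By the outcome, as a careful person would: the job done as asked, in the order asked, and still so for the second after the job is handed in, with the robot touching nothing.
It also fails if it takes over 104 s, if anything falls off the work surface, if the arm or the gripper's body presses on something with over 40 N, if the wrist force passes 120 N, or if a joint passes its speed limit or range.

## Working session

There is one attempt and no reset: what is moved stays moved. The work goes in short steps, Python scripts to look and compute and a shell command to move; the robot and the scene stay as the last step left them, time stands still between calls to the robot, and variables do not carry over. Pictures are saved under pics/ and viewed, and the job is handed in when it is done.

```bash
ls; mkdir -p pics
cat > h.py <<'E'
import numpy as np, cv2
from station import bot
def cam(n):
    ci=bot.camera_info(n); return ci
def unproj(n,u,v,d):
    ci=cam(n); a=(u-ci['cx'])/ci['fx']; b=(v-ci['cy'])/ci['fy']
    K=np.array([[1,0,0],[0,1,0],[0,0,1.]])
    p=cv2.undistortPoints(np.array([[[a,b]]],float),K,np.array([ci['k1'],0,0,0.]))[0,0]
    return (np.array(ci['world_from_camera'])@np.array([p[0]*d,-p[1]*d,-d,1]))[:3]
def onz(n,u,v,z):
    c=unproj(n,u,v,1e-6); e=unproj(n,u,v,1.0); t=(z-c[2])/(e[2]-c[2]); return c+(e-c)*t
def cloud(n,depth,mask):
    ci=cam(n); v,u=np.nonzero(mask&(depth>0)); d=depth[v,u]
    pts=np.stack([(u-ci['cx'])/ci['fx'],(v-ci['cy'])/ci['fy']],1).astype(float).reshape(-1,1,2)
    p=cv2.undistortPoints(pts,np.eye(3),np.array([ci['k1'],0,0,0.]))[:,0]
    X=np.stack([p[:,0]*d,-p[:,1]*d,-d,np.ones_like(d)],1)
    return (X@np.array(ci['world_from_camera']).T)[:,:3]
def proj(n,P):
    ci=cam(n); c=np.linalg.inv(np.array(ci['world_from_camera']))@np.array([*P,1]); a=c[0]/-c[2]; b=-c[1]/-c[2]
    s=1+ci['k1']*(a*a+b*b); return ci['fx']*a*s+ci['cx'],ci['fy']*b*s+ci['cy']
def save(n,name):
    im,d=bot.read_camera(n); cv2.imwrite('pics/'+name+'.png',im[:,:,::-1]); np.save('pics/'+name+'.npy',d); return im,d
E
python3 - <<'E'
from h import *
save('top','top0'); save('side','side0')
for c in('top','side'):
    for t in ['rubber_heel_mid','leather_lift_mid','narrow_heel_mid','narrow_lift_mid','tack_jar_mid','glue_tin_mid','magazine_mouth','jar_cup_floor','drip_pan_floor']:
        print(c,t,[(round(r['score'],2),round(r['xy'][0]*640),round(r['xy'][1]*480)) for r in bot.landmark_of(c,t)][:4])
o=bot.get_obs();print(o)
for c in('top','side'):print(cam(c))
E
```

```text
pics
top rubber_heel_mid [(0.94, 475, 289), (0.64, 437, 184)]
top leather_lift_mid [(0.73, 336, 297)]
top narrow_heel_mid [(0.75, 274, 291)]
top narrow_lift_mid [(0.97, 417, 303)]
top tack_jar_mid [(0.85, 466, 228)]
top glue_tin_mid [(0.65, 208, 298), (0.58, 159, 281)]
top magazine_mouth [(0.6, 302, 215)]
top jar_cup_floor [(0.55, 350, 224)]
top drip_pan_floor [(0.97, 259, 217), (0.61, 418, 300)]
side rubber_heel_mid [(0.92, 279, 335), (0.6, 403, 311)]
side leather_lift_mid [(0.55, 283, 271)]
side narrow_heel_mid [(0.69, 290, 250)]
side narrow_lift_mid [(0.7, 275, 304), (0.59, 288, 223)]
side tack_jar_mid [(0.74, 347, 320)]
side glue_tin_mid [(0.67, 297, 210), (0.65, 289, 224)]
side magazine_mouth [(0.56, 349, 239)]
side jar_cup_floor [(0.68, 348, 276)]
side drip_pan_floor [(0.77, 352, 241)]
{'t': 1.0, 'q': array([-1.25010025,  0.47698852,  0.02240692,  1.55541323, -0.01145033,
        1.10931121, -0.08309406]), 'joint_vel': array([ 0.00036945, -0.00030179,  0.00054386, -0.00203936, -0.00118637,
        0.0016392 , -0.00140803]), 'joint_torque': array([ 7.85003867e-04, -5.96327698e+0
[... 489 characters left out ...]
8196692922, 'k1': -0.11853206730881, 'world_from_camera': array([[-0.02371945,  0.9813445 , -0.19078878,  0.32717198],
       [-0.99960867, -0.02611177, -0.01003451,  0.03586673],
       [-0.01482915,  0.1904761 ,  0.98157982,  1.25605436],
       [ 0.        ,  0.        ,  0.        ,  1.        ]])}
{'fx': 547.9405921312859, 'fy': 547.9405921312859, 'cx': 320.9532227891101, 'cy': 236.23984454950073, 'k1': -0.04539514228867087, 'world_from_camera': array([[ 0.99911194,  0.02779971, -0.03166235,  0.50019976],
       [-0.03979609,  0.37574375, -0.92586873, -1.21186407],
       [-0.01384196,  0.92630654,  0.37651639,  0.59675654],
       [ 0.        ,  0.        ,  0.        ,  1.        ]])}
```

View pics/top0.png

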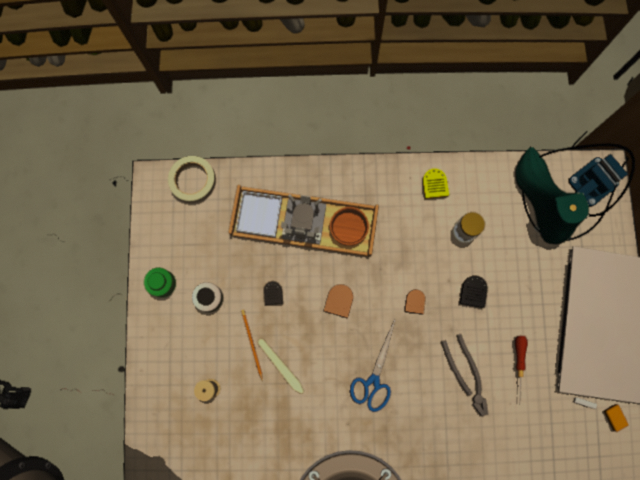

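View pics/side0.png

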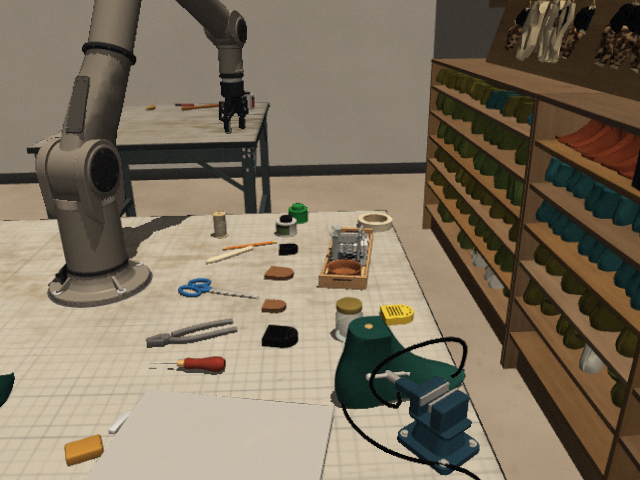

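Run:
```python
import cv2
a=cv2.imread('pics/top0.png')[140:340,130:500]; cv2.imwrite('pics/top0c.png',cv2.resize(a,None,fx=2.15,fy=2.15,interpolation=cv2.INTER_CUBIC))
```

```text
(no output)
```

View pics/top0c.png

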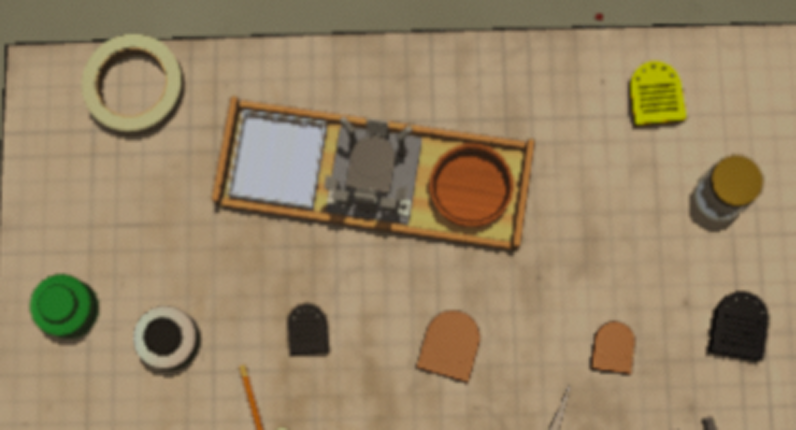

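The top view shows the full-size heel at (475,291), the lift at (340,300), the jar at (470,226) and the tin at (207,298). The pan is at (259,215), the magazine at (304,217) and the cup at (349,228). The look-alikes are the narrow heel at (274,292), the narrow lift at (415,301), a yellow heel at (437,184) and a green tin at (158,282). Next I'll measure precisely.

```bash
cat > meas.py <<'E'
from h import *
D=np.load('pics/top0.npy'); I=cv2.imread('pics/top0.png')
full=np.ones((480,640),bool)
ci=cam('top'); vv,uu=np.nonzero(full)
P=np.zeros((480,640,3))
m=(D>0); P[m]=cloud('top',D,full)
def obj(u,v,z0,z1,r=26):
    M=np.zeros((480,640),bool); M[v-r:v+r,u-r:u+r]=1
    M&=(P[...,2]>z0)&(P[...,2]<z1)
    n,lab,st,c=cv2.connectedComponentsWithStats(M.astype(np.uint8))
    k=1+np.argmax(st[1:,4]); return lab==k
if __name__=='__main__':
    for n,u,v in [('heel',475,291),('lift',340,300),('nheel',274,292),('nlift',415,301),('jar',471,224),('tin',207,298),('green',158,282)]:
        h={'heel':18,'lift':12,'nheel':18,'nlift':12,'jar':74,'tin':40,'green':40}[n]/1000
        M=obj(u,v,h-.006 if h>.013 else h-.005,h+.02)
        X=P[M]; r=cv2.minAreaRect((X[:,:2]*1000).astype(np.float32)); c=cv2.minEnclosingCircle((X[:,:2]*1000).astype(np.float32))
        print(n,M.sum(),'z',np.percentile(X[:,2],[5,50,95]).round(4),'mean',X[:,:2].mean(0).round(4),'rect',r,'circ',c)
    print('table z',[P[y,x,2].round(4) for x,y in [(300,280),(240,300),(500,290),(380,300),(420,230)]])
E
python3 meas.py
python3 - <<'E'
from h import *
from meas import P
for n in ('top','side'):
  for t,z in [('magazine_mouth',.064),('jar_cup_floor',.01),('drip_pan_floor',.0085),('rubber_heel_mid',.009),('leather_lift_mid',.006),('tack_jar_mid',.037),('glue_tin_mid',.026)]:
    save(n,n+'_tmp') if t=='magazine_mouth' else 0
    print(n,t,[(round(r['score'],2),onz(n,r['xy'][0]*640,r['xy'][1]*480,z).round(4)) for r in bot.landmark_of(n,t)])
# height map of caddy
import cv2
a=cv2.imread('pics/top0.png')[180:265,225:385]; cv2.imwrite('pics/cad.png',cv2.resize(a,None,fx=5,fy=5,interpolation=cv2.INTER_CUBIC))
z=np.clip(P[180:265,225:385,2]/.1,0,1)*255
cv2.imwrite('pics/cadz.png',cv2.resize(cv2.applyColorMap(z.astype(np.uint8),cv2.COLORMAP_JET),None,fx=5,fy=5,interpolation=cv2.INTER_NEAREST))
E
```

```text
heel 675 z [0.0134 0.0172 0.0208] mean [ 0.4463 -0.28  ] rect ((448.4068298339844, -280.8897399902344), (54.13195037841797, 65.7336654663086), 77.93150329589844) circ ((444.4183349609375, -279.5976867675781), 37.699466705322266)
lift 691 z [0.0077 0.0116 0.0154] mean [0.4363 0.0107] rect ((438.5841369628906, 9.976207733154297), (54.842769622802734, 65.30509948730469), 72.14495086669922) circ ((433.9920654296875, 11.524747848510742), 38.01853942871094)
nheel 398 z [0.0139 0.0176 0.0212] mean [0.455 0.153] rect ((456.84075927734375, 153.2963104248047), (49.44129180908203, 40.30997085571289), 3.667999505996704) circ ((453.5519714355469, 153.12567138671875), 28.1803035736084)
nlift 391 z [0.0077 0.011  0.0151] mean [ 0.4291 -0.1526] rect ((431.22430419921875, -153.4564208984375), (41.801578521728516, 50.715415954589844), 79.94144439697266) circ ((428.18206787109375, -153.0491485595703), 28.426469802856445)
jar 445 z [0.0699 0.0738 0.078 ] mean [ 0.5828 -0.2719] rect ((582.2833862304688, -272.46502685546875), (51.53911590576172, 47.669769287109375), 88.49549865722656) circ ((583.560913085
[... 1204 characters left out ...]
([ 0.4518, -0.2832,  0.037 ]))]
top glue_tin_mid [(0.68, array([0.4459, 0.2836, 0.026 ])), (0.62, array([0.4827, 0.3917, 0.026 ]))]
side magazine_mouth [(0.58, array([0.6172, 0.0749, 0.064 ]))]
side jar_cup_floor [(0.77, array([ 0.6004, -0.0106,  0.01  ])), (0.26, array([ 0.584 , -0.2447,  0.01  ]))]
side drip_pan_floor [(0.6, array([0.6337, 0.1889, 0.0085]))]
side rubber_heel_mid [(0.87, array([ 0.7028, -0.2188,  0.009 ])), (0.84, array([ 0.4435, -0.2722,  0.009 ]))]
side leather_lift_mid [(0.84, array([0.4412, 0.0022, 0.006 ]))]
side tack_jar_mid [(0.76, array([ 0.5798, -0.2874,  0.037 ]))]
side glue_tin_mid [(0.94, array([0.4501, 0.3284, 0.026 ])), (0.78, array([0.4787, 0.3964, 0.026 ]))]
```

```bash
ls pics
```

```text
cad.png
cadz.png
side0.npy
side0.png
side_tmp.npy
side_tmp.png
top0.npy
top0.png
top0c.png
top_tmp.npy
top_tmp.png
```

View pics/cad.png

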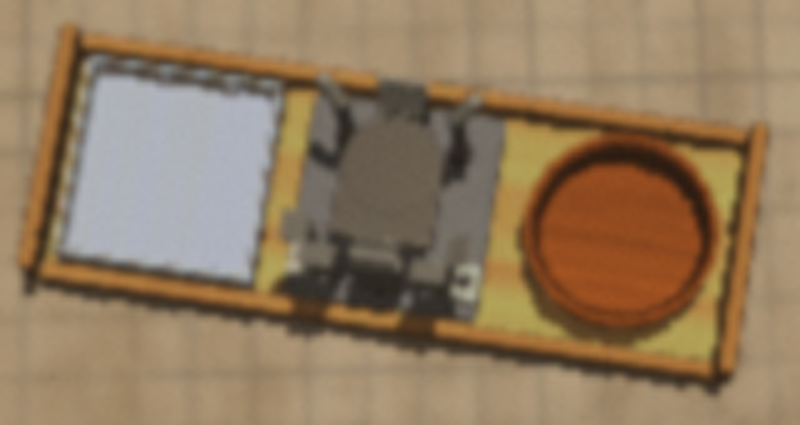

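View pics/cadz.png

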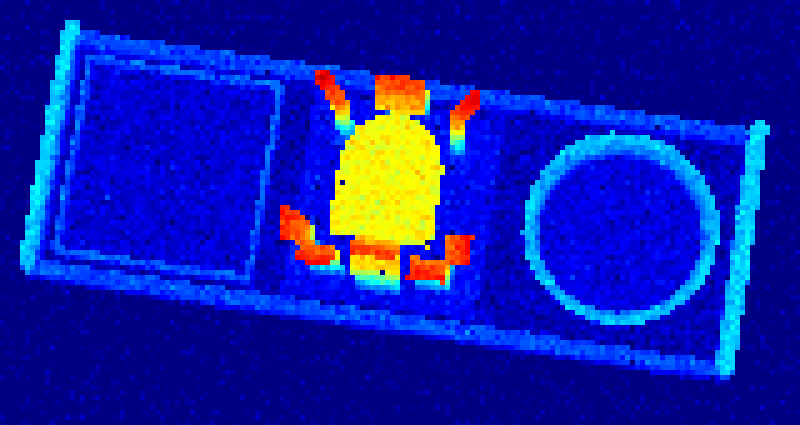

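```bash
cat > fit.py <<'E'
from h import *
from scipy.optimize import minimize
def dsh(L,W,x0=None,x1=None):
    r=W/2; xc=L/2-r; a=np.linspace(-np.pi/2,np.pi/2,40)
    o=np.vstack([np.c_[xc+r*np.cos(a),r*np.sin(a)],[[-L/2,r],[-L/2,-r]]])
    if x1 is not None: o[:,0]=np.clip(o[:,0],x0,x1)
    return o
def circ(r):
    a=np.linspace(0,2*np.pi,60,endpoint=False); return np.c_[r*np.cos(a),r*np.sin(a)]
S=8
def projn(n,X):
    ci=cam(n); c=(np.linalg.inv(np.array(ci['world_from_camera']))@np.c_[X,np.ones(len(X))].T).T
    a=c[:,0]/-c[:,2]; b=-c[:,1]/-c[:,2]; s=1+ci['k1']*(a*a+b*b)
    return np.c_[ci['fx']*a*s+ci['cx'],ci['fy']*b*s+ci['cy']]
def sil(n,o,p,z0,z1,org,shape):
    c,s=np.cos(p[2]),np.sin(p[2]); q=o@np.array([[c,s],[-s,c]])+p[:2]
    X=np.vstack([np.c_[q,np.full(len(q),z)] for z in (z0,z1)])
    uv=projn(n,X)
    uv=((uv-org+.5)*S)
    h=cv2.convexHull(uv.astype(np.float32))
    m=np.zeros((shape[0]*S,shape[1]*S),np.uint8); cv2.fillPoly(m,[np.round(h*16).astype(np.int32)],1,shift=4)
    return cv2.resize(m.astype(np.float32),(shape[1],shape[0]),interpolation=cv2.INTER_AREA)
def fit(n,mask,o,p0,z0,z1,yaw=True):
    v,u=np.nonzero(mask); org=np.array([u.min()-8,v.min()-8]); sh=(v.max()-v.min()+17,u.max()-u.min()+17)
    M=mask[org[1]:org[1]+sh[0],org[0]:org[0]+sh[1]].astype(np.float32)
    sc=np.array([.01,.01,.2])
    def f(x):
        p=np.array(p0)+x*sc
        if not yaw:p[2]=p0[2]
        return np.abs(sil(n,o,p,z0,z1,org,sh)-M).sum()
    best=None
    for y0 in (-1,0,1) if yaw else (0,):
        r=minimize(f,[0,0,y0],method='Nelder-Mead',options=dict(initial_simplex=np.array([[0,0,y0],[.7,0,y0],[0,.7,y0],[.3,.3,y0+.7]])))
        if best is None or r.fun<best.fun:best=r
    return np.array(p0)+best.x*sc, best.fun, mask.sum()
E
cat > m2.py <<'E'
from fit import *; from meas import P,obj
def go():
    for n,u,v,o,h,z0,p0 in [('heel',475,291,dsh(.066,.054),.018,.007,(.446,-.28,0)),('lift',340,300,dsh(.066,.054),.012,.005,(.437,.01,0)),('nheel',274,292,dsh(.05,.04),.018,.007,(.455,.153,0))]:
        p,f,k=fit('top',obj(u,v,z0,.05),o,p0,z0,h); print(n,p[:2].round(4),np.degrees(p[2]).round(1),f,k)
    p,f,k=fit('top',obj(471,224,.068,.09),circ(.027),(.582,-.272,0),.068,.074,False);print('jar',p,f,k)
    p,f,k=fit('top',obj(207,298,.008,.045),circ(.031),(.447,.291,0),.008,.04,False);print('tin',p,f,k)
    # magazine plate
    M=obj(303,217,.057,.067)
    v,u=np.nonzero(M); print('plate px',u.min(),u.max(),v.min(),v.max(),M.sum())
    for L in (.056,.06,.066):
      p,f,k=fit('top',M,dsh(L,.044),(.613,.08,-.1),.058,.063);print('plate',L,p[:2].round(4),np.degrees(p[2]).round(1),f,k)
    # cup rim
    M=np.zeros((480,640),bool);M[200:252,325:378]=1
    Q=M&(P[...,2]>.022)&(P[...,2]<.045)
    n,lab,st,c=cv2.connectedComponentsWithStats(Q.astype(np.uint8)); print(st)
    k=1+np.argmax(st[1:,4]); L=lab==k
    return
go()
E
python3 m2.py
```

```text
heel [ 0.4491 -0.2809] -12.5 37.9375 717
lift [0.4393 0.0101] -17.6 34.546875 719
nheel [0.4574 0.1535] 4.2 18.6875 409
jar [ 0.58408726 -0.27263064  0.06394885] 83.015625 445
tin [0.44892989 0.29171575 0.06670395] 283.34375 487
plate px 291 313 202 229 461
plate 0.056 [0.6147 0.0835] -10.6 54.9375 461
plate 0.06 [0.6153 0.0836] -9.7 91.171875 461
plate 0.066 [0.6171 0.0829] -10.4 148.4375 461
[[     0      0    640    480 306625]
 [   334    200      1      2      2]
 [   344    201      3      3      5]
 [   349    203      1      1      1]
 [   352    203      1      1      1]
 [   356    203      1      2      2]
 [   358    203      2      1      2]
 [   358    205      1      1      1]
 [   361    204      1      2      2]
 [   364    204      1      1      1]
 [   371    205      1      1      1]
 [   368    204     10     48    189]
 [   329    206     40     39    353]
 [   330    246      2      4      4]
 [   333    248      4      3      5]
 [   345    249      1      2      2]
 [   340    250      1      1      1]
 [   349    250      2      2      2]
 [   356    251      1      1      1]]
```

```bash
cat > m3.py <<'E'
from fit import *; from meas import P,obj
I=cv2.imread('pics/top0.png')
p,f,k=fit('top',obj(471,224,.066,.1),circ(.0265),(.582,-.272,0),.066,.074,False);print('jar',p,f,k)
p,f,k=fit('top',obj(207,298,.03,.046,),circ(.031),(.447,.291,0),.03,.04,False);print('tin ring',p,f,k)
M=obj(207,298,.008,.08); 
p,f,k=fit('top',M,circ(.031),(.447,.291,0),.008,.04,False);print('tin',p,f,k)
M=obj(207,298,.046,.08); 
p,f,k=fit('top',M,circ(.0185),(.447,.291,0),.046,.052,False);print('cap',p,f,k)
# cup rim: fill ring
Q=(P[...,2]>.022)&(P[...,2]<.045); A=np.zeros_like(Q);A[203:250,328:369]=1
n,lab,st,c=cv2.connectedComponentsWithStats((Q&A).astype(np.uint8)); k=1+np.argmax(st[1:,4]); L=lab==k
F=np.zeros((480,640),np.uint8); cs,_=cv2.findContours(L.astype(np.uint8),cv2.RETR_EXTERNAL,cv2.CHAIN_APPROX_NONE); cv2.drawContours(F,cs,-1,1,-1)
p,f,k=fit('top',F>0,circ(.043),(.609,-.018,0),.022,.032,False);print('cup outer',p,f,k)
inner=(F>0)&~L; n,lab,st,c=cv2.connectedComponentsWithStats(inner.astype(np.uint8)); k=1+np.argmax(st[1:,4]); print('cup in area',st[k])
v,u=np.nonzero(L); print('ring',np.mean([onz('top',a,b,.032) for a,b in zip(u,v)],0))
# pan interior by colour (bluish)
hsv=cv2.cvtColor(I,cv2.COLOR_BGR2HSV).astype(int); B=(I[...,0].astype(int)>I[...,2].astype(int)+5)&(I[...,0]>120)
A=np.zeros_like(B);A[185:245,228:290]=1;B&=A
n,lab,st,c=cv2.connectedComponentsWithStats(B.astype(np.uint8));k=1+np.argmax(st[1:,4]);v,u=np.nonzero(lab==k)
X=np.array([onz('top',a,b,.0085)[:2]*1000 for a,b in zip(u,v)],np.float32);print('pan floor',cv2.minAreaRect(X),st[k])
# end walls z~34mm and whole caddy
Q=(P[...,2]>.027)&(P[...,2]<.045)
for nm,(a,b,c_,d) in dict(left=(225,245,180,245),right=(365,385,195,262)).items():
    A=np.zeros_like(Q);A[c_:d,a:b]=1
    n,lab,st,c=cv2.connectedComponentsWithStats((Q&A).astype(np.uint8));k=1+np.argmax(st[1:,4]);v,u=np.nonzero(lab==k)
    X=np.array([onz('top',a,b,.034)[:2]*1000 for a,b in zip(u,v)],np.float32);print(nm,cv2.minAreaRect(X),X.mean(0))
E
python3 m3.py
```

```text
jar [ 0.58358244 -0.27254348  0.0134752 ] 62.484375 455
tin ring [0.44857222 0.29154101 0.11098734] 274.96875 442
tin [0.44892989 0.29171575 0.06670395] 31.34375 739
cap [0.44877215 0.29122828 0.06788154] 19.28125 245
cup outer [ 0.5968356  -0.01494957 -0.00887612] 70.859375 1186
cup in area [332 210  35  33 833]Traceback (most recent call last):
  File "m3.py", line 15, in <module>
    v,u=np.nonzero(L); print('ring',np.mean([onz('top',a,b,.032) for a,b in zip(u,v)],0))
                                             ~~~^^^^^^^^^^^^^^^^
  File "h.py", line 11, in onz
    c=unproj(n,u,v,1e-6); e=unproj(n,u,v,1.0); t=(z-c[2])/(e[2]-c[2]); return c+(e-c)*t
                            ~~~~~~^^^^^^^^^^^
  File "h.py", line 6, in unproj
    ci=cam(n); a=(u-ci['cx'])/ci['fx']; b=(v-ci['cy'])/ci['fy']
  File "h.py", line 4, in cam
    ci=bot.camera_info(n); return ci
ValueError: time passes only in moves, steps and waits
```

```bash
python3 - <<'E'
import pickle
from station import bot
pickle.dump({n:bot.camera_info(n) for n in('top','side')},open('ci.pkl','wb'))
E
sed -i "s/^def cam(n):/import pickle\nCI=pickle.load(open('\.\/ci.pkl','rb'))\ndef cam(n): return CI[n]\ndef _x(n):/" h.py; python3 m3.py
```

```text
jar [ 0.58358244 -0.27254348  0.0134752 ] 62.484375 455
tin ring [0.44857222 0.29154101 0.11098734] 274.96875 442
tin [0.44892989 0.29171575 0.06670395] 31.34375 739
cap [0.44877215 0.29122828 0.06788154] 19.28125 245
cup outer [ 0.5968356  -0.01494957 -0.00887612] 70.859375 1186
cup in area [332 210  35  33 833]
ring [ 0.59907099 -0.01578768  0.032     ]
pan floor ((630.4470825195312, 181.50730895996094), (81.12317657470703, 81.24958038330078), 79.80648803710938) [ 239  196   41   39 1234]
left ((639.6969604492188, 232.49517822265625), (7.336591720581055, 111.30924987792969), 79.94115447998047) [639.66473 232.79185]
right ((585.8242797851562, -66.41230773925781), (8.52426528930664, 111.48529815673828), 79.65360260009766) [585.71173 -66.64208]
```

```bash
cat > m4.py <<'E'
from fit import *; from meas import P,obj
c=np.array([.6127,.0830]); a=np.radians(-10.2); R=np.array([[np.cos(a),-np.sin(a)],[np.sin(a),np.cos(a)]])
A=np.zeros((480,640),bool);A[188:245,275:330]=1
v,u=np.nonzero(A); z=P[v,u,2]
G=np.full((60,48),np.nan); X=(P[v,u,:2]-c)@R*1000   # caddy frame
for lo,hi,h in ((.057,.068,.0635),):
    k=(z>lo)&(z<hi); q=np.array([onz('top',a_,b_,h)[:2] for a_,b_ in zip(u[k],v[k])]); q=(q-c)@R*1000
    for y0 in range(-24,24,6):
        s=q[(q[:,1]>=y0)&(q[:,1]<y0+6),0]; print(y0,np.sort(s)[[0,1,2,-3,-2,-1]].round(1) if len(s)>5 else s)
    for x0 in range(-30,30,6):
        s=q[(q[:,0]>=x0)&(q[:,0]<x0+6),1]; s=s[abs(s)<36];print('x',x0,np.sort(s)[[0,1,-2,-1]].round(1) if len(s)>5 else s)
# height grid 4mm
g={}
for (x,y),zz in zip(X,z): g.setdefault((int(np.floor(x/4)),int(np.floor(y/4))),[]).append(zz*1000)
print('cols y from +48 to -48 by 4')
for i in range(13,-14,-1): print(i*4,' '.join('%3d'%np.median(g[(i,j)]) if (i,j) in g else '  .' for j in range(12,-13,-1)))
E
python3 m4.py
```

```text
-24 [-27.  -22.7 -20.6   9.9  12.   23.8]
-18 [-25.8 -25.5 -25.2  20.   20.3  22.2]
-12 [-39.8 -39.4 -37.6  30.2  30.5  39.5]
-6 [-40.1 -38.  -36.5  29.2  29.5  29.8]
0 [-39.2 -38.9 -37.4  28.9  30.7  32.9]
6 [-40.2 -39.9 -38.1  25.8  29.8  30.1]
12 [-36.9 -34.8 -26.   20.2  20.5  22.7]
18 [-26.6 -26.3 -24.5  12.8  15.3  25.7]
x -30 [-20.1 -17.7  20.7  28.7]
x -24 [-21.2 -20.9  21.4  21.8]
x -18 [-20.5 -20.2  20.4  22.5]
x -12 [-21.3 -19.9  21.1  21.5]
x -6 [-20.9 -20.6  22.2  22.5]
x 0 [-21.3 -19.9  20.8  21.1]
x 6 [-21.  -18.9  21.5  21.8]
x 12 [-18.2 -17.9  18.7  20.5]
x 18 [-22.8 -15.1  24.3  26.4]
x 24 [-27.  -26.6  24.7  29.2]
cols y from +48 to -48 by 4
52  21  20  19  21  16  17  18  20  16   .   .   .   .   .  19  19  20  18  21   .  20  20  17  18  18
48  12  15   7   .  18  13  14  15  10   .   .   .   .   .   .  12   8  11  19   .   9  15  14  14  10
44   4   4  13  14   .  11   9  11  11   .   .   .   .   .   .   9  10   9   .   8   6   8   5   7   5
40   5   4  10  12   .   .  12  10   9  11   .   .   .  10  13  16  12  10   .  11   9  13   8   7   4
36   5   3  12  10 
[... 1657 characters left out ...]
   .  60   8  60  61  64  64  61  38  35  58  59  65   .  75  78  50  11   7
-32   4   5  16  48  79  75   .   .  12   .  72  71  70  70  70  10   .   .   .   .  51  45  50   9   5
-36   4   7  12  83  76  73  51  30  34  13  78  82  79  79  81  11  10  53  33  45  72  47  83  13   5
-40   5   6  11  11  12  20  29  26  48  10  62  66  60  63  66  38  10  27  25  24  38  13  14   6   6
-44   5   3  11  11  11  82  12  14  11   9  26  29  13  12  22  13  11  13  49  46  15  12  10   8   9
-48   8   5   9  10   6  13  49  10   9  11  11   7   4   7  12  11   6  48   8   7  16  10   9   7   7
-52  21  18  17  18  16  20  20  16  15  18  22  17  20  18  20  18  17  18  22  18  16  21   .   .   .
```

```bash
cat > nav.py <<'E'
import sys,numpy as np
from station import bot
from scipy.spatial.transform import Rotation as Ro
# python3 nav.py x y z phi N  (mm, deg): constant row to repeat N times
def R_of(phi):
    c,s=np.cos(np.radians(phi)),np.sin(np.radians(phi)); return np.array([[c,s,0],[s,-c,0],[0,0,-1.]])
o=bot.get_obs(); q=o['tool_rot']; R0=Ro.from_quat([q[1],q[2],q[3],q[0]]).as_matrix(); p0=o['eef_pos']*1000
phi=np.degrees(np.arctan2(R0[1,0],R0[0,0]))
print('t %.2f pos %s phi %.1f tilt %.2f F %s w %.3f'%(o['t'],p0.round(1),phi,np.degrees(np.arccos(-R0[2,2])),o['contact_force'].round(1),o['gripper_width']))
for a in sys.argv[1:]:
    x,y,z,ph,N=[float(v) for v in a.split(',')]; N=int(N)
    R1=R_of(ph); rv=Ro.from_matrix(R0.T@R1).as_rotvec(); dR=Ro.from_rotvec(rv/N).as_matrix()
    S=np.zeros((3,3)); A=R0.copy()
    for k in range(N): S+=A; A=A@dR
    s=np.linalg.solve(S,np.array([x,y,z])-p0)
    print('%d x [[%s],[%s]]'%(N,','.join('%.1f'%v for v in s),','.join('%.1f'%v for v in np.degrees(rv/N))))
    R0=R1; p0=np.array([x,y,z])
E
python3 nav.py 448.8,291.5,110,169.8,8 448.8,291.5,14,169.8,3
```

```text
t 1.80 pos [280.7 613.9 231.3] phi 155.4 tilt 0.00 F [ 0.8  0.  -0.6] w 1.000
8 x [[-32.7,-31.8,15.2],[0.0,-0.0,-1.8]]
3 x [[-0.0,0.0,32.0],[0.0,0.0,0.0]]
```

```bash
python3 -m jog '[[[-32.7,-31.8,15.2],[0,0,-1.8],-1],[[-32.7,-31.8,15.2],[0,0,-1.8],-1],[[-32.7,-31.8,15.2],[0,0,-1.8],-1],[[-32.7,-31.8,15.2],[0,0,-1.8],-1],[[-32.7,-31.8,15.2],[0,0,-1.8],-1],[[-32.7,-31.8,15.2],[0,0,-1.8],-1],[[-32.7,-31.8,15.2],[0,0,-1.8],-1],[[-32.7,-31.8,15.2],[0,0,-1.8],-1],[[0,0,0],[0,0,0],-1],[[0,0,0],[0,0,0],-1]]' 40; python3 nav.py 448.8,291.5,14,169.8,4
```

```text
t: 3.05
eef_pos: [0.4488, 0.2918, 0.1099]
tool_rot: [-0.0, 0.089, 0.996, 0.0]
contact_force: [0.1, -0.3, -0.0]
gripper_width: 0.999
t 3.05 pos [448.8 291.8 109.9] phi 169.8 tilt 0.04 F [ 0.1 -0.3 -0. ] w 0.999
4 x [[-0.0,-0.1,24.0],[0.0,-0.0,0.0]]
```

Run:
```python
from h import *
im,d=save('top','t1'); a=im[240:340,150:280,::-1]; cv2.imwrite('pics/t1c.png',cv2.resize(a,None,fx=5,fy=5,interpolation=cv2.INTER_CUBIC))
im,d=save('side','s1'); a=im[130:260,220:360,::-1]; cv2.imwrite('pics/s1c.png',cv2.resize(a,None,fx=5,fy=4.5,interpolation=cv2.INTER_CUBIC))
print(proj('top',(.4488,.2918,.11)),proj('side',(.4488,.2918,.11)))
```

```text
(np.float64(198.40586288886186), np.float64(292.81435020935453)) (np.float64(284.6019151075157), np.float64(197.02748277542125))
```

View pics/t1c.png

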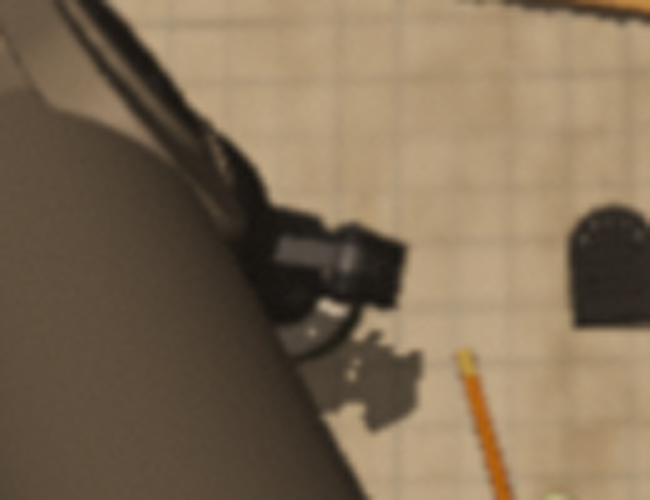

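View pics/s1c.png

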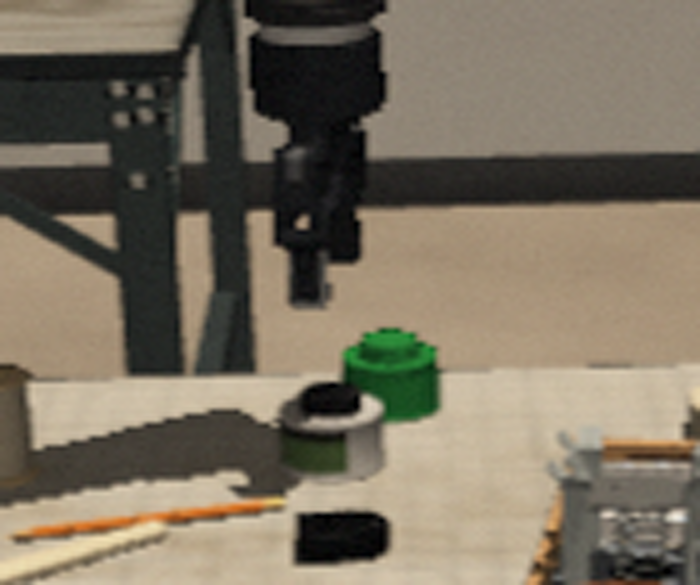

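The side view shows the gripper squarely above the white tin at crop (333,430), with the green tin clear behind it. I'll descend and grip.

```bash
python3 -m jog '[[[0,0,24],[0,0,0],-1],[[0,0,24],[0,0,0],-1],[[0,0,24],[0,0,0],-1],[[0,0,24],[0,0,0],-1],[[0,0,0],[0,0,0],-1],[[0,0,0],[0,0,0],1],[[0,0,0],[0,0,0],1],[[0,0,0],[0,0,0],1],[[0,0,0],[0,0,0],1],[[0,0,0],[0,0,0],1],[[0,0,0],[0,0,0],1]]' 60; python3 nav.py
```

```text
t: 4.53
eef_pos: [0.4495, 0.2924, 0.0154]
tool_rot: [0.001, 0.088, 0.996, 0.001]
contact_force: [-2.1, 0.2, 5.5]
gripper_width: 0.702
t 4.53 pos [449.5 292.4  15.4] phi 169.9 tilt 0.15 F [-2.1  0.2  5.5] w 0.702
```

```bash
python3 -m jog '[[[0,0,-15],[0,0,0],1],[[0,0,-30],[0,0,0],1],[[0,0,-30],[0,0,0],1],[[0,0,-20],[0,0,0],1],[[0,0,0],[0,0,0],1]]'; python3 nav.py 630.4,181.5,109,169.8,6 630.4,181.5,30,169.8,3;python3 - <<'E'
from h import *
im,d=save('side','s2'); a=im[130:260,220:360,::-1]; cv2.imwrite('pics/s2c.png',cv2.resize(a,None,fx=5,fy=4.5,interpolation=cv2.INTER_CUBIC))
E
```

```text
t: 5.15
eef_pos: [0.4499, 0.2918, 0.111]
tool_rot: [0.002, 0.089, 0.996, 0.001]
contact_force: [-0.1, 0.5, -3.6]
gripper_width: 0.7
t 5.15 pos [449.9 291.8 111. ] phi 169.8 tilt 0.24 F [-0.1  0.5 -3.6] w 0.700
6 x [[-32.9,-12.8,0.4],[0.0,0.0,0.0]]
3 x [[-0.0,0.0,26.3],[0.0,0.0,0.0]]
```

View pics/s2c.png

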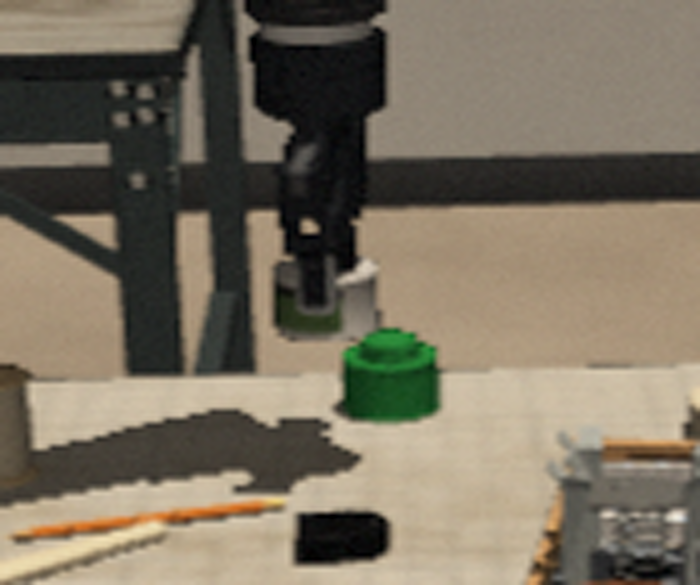

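The tin is held level and clear of the table. I'll carry it to the pan.

```bash
python3 -m jog '[[[-20,-8,0],[0,0,0],1],[[-36,-14,0],[0,0,0],1],[[-36,-14,0],[0,0,0],1],[[-36,-14,0],[0,0,0],1],[[-36,-14,0],[0,0,0],1],[[-33.4,-12.8,0],[0,0,0],1],[[0,0,0],[0,0,0],1],[[0,0,0],[0,0,0],1]]'; python3 nav.py 630.4,181.5,26,169.8,4
```

```text
t: 6.2
eef_pos: [0.6283, 0.1808, 0.1073]
tool_rot: [-0.001, 0.089, 0.996, -0.0]
contact_force: [-0.5, 0.8, -2.7]
gripper_width: 0.704
t 6.20 pos [628.3 180.8 107.3] phi 169.8 tilt 0.17 F [-0.5  0.8 -2.7] w 0.704
4 x [[-0.5,0.3,20.3],[-0.0,-0.0,0.0]]
```

```bash
python3 -m jog '[[[-0.5,0.3,22],[0,0,0],1],[[-0.5,0.3,22],[0,0,0],1],[[-0.5,0.3,22],[0,0,0],1],[[-0.5,0.3,13],[0,0,0],1],[[0,0,0],[0,0,0],1],[[0,0,2],[0,0,0],1],[[0,0,2],[0,0,0],1],[[0,0,0],[0,0,0],1]]'; python3 nav.py
```

```text
t: 7.2
eef_pos: [0.632, 0.1816, 0.0261]
tool_rot: [0.0, 0.089, 0.996, 0.0]
contact_force: [-0.5, -0.6, -3.0]
gripper_width: 0.701
t 7.20 pos [632.  181.6  26.1] phi 169.8 tilt 0.03 F [-0.5 -0.6 -3. ] w 0.701
```

```bash
python3 -m jog '[[[0,0,1.5],[0,0,0],1],[[0,0,0],[0,0,0],1],[[0,0,1.5],[0,0,0],1],[[0,0,0],[0,0,0],1]]'; python3 nav.py
```

```text
t: 7.7
eef_pos: [0.6318, 0.1816, 0.024]
tool_rot: [-0.0, 0.089, 0.996, 0.0]
contact_force: [-3.2, -1.2, 7.3]
gripper_width: 0.704
t 7.70 pos [631.8 181.6  24. ] phi 169.8 tilt 0.01 F [-3.2 -1.2  7.3] w 0.704
```

```bash
python3 -m jog '[[[0,0,0],[0,0,0],0],[[0,0,0],[0,0,0],-0.55],[[0,0,0],[0,0,0],-0.74],[[0,0,0],[0,0,0],-0.74],[[0,0,-15],[0,0,0],-0.74],[[0,0,-30],[0,0,0],-0.74],[[0,0,-35],[0,0,0],-0.74],[[0,0,-30],[0,0,0],-1],[[0,0,0],[0,0,0],-1]]'; python3 nav.py 583.6,-272.5,140,169.8,11 583.6,-272.5,32,169.8,4
```

```text
t: 8.82
eef_pos: [0.634, 0.1822, 0.1367]
tool_rot: [0.003, 0.089, 0.996, 0.001]
contact_force: [-0.4, 0.3, -0.2]
gripper_width: 1.001
t 8.82 pos [634.  182.2 136.7] phi 169.8 tilt 0.37 F [-0.4  0.3 -0.2] w 1.001
11 x [[-2.8,-41.5,-0.4],[0.0,0.0,0.0]]
4 x [[-0.0,0.0,27.0],[0.0,0.0,0.0]]
```

```bash
python3 -m jog '[[[-2,-25,-1],[0,0,0],-1],[[-3,-44,-0.5],[0,0,0],-1],[[-3,-44,-0.5],[0,0,0],-1],[[-3,-44,-0.5],[0,0,0],-1],[[-3,-44,-0.5],[0,0,0],-1],[[-3,-44,-0.5],[0,0,0],-1],[[-3,-44,-0.5],[0,0,0],-1],[[-3,-44,0],[0,0,0],-1],[[-3,-44,0],[0,0,0],-1],[[-3,-44,0],[0,0,0],-1],[[-2,-35,0],[0,0,0],-1],[[0,0,0],[0,0,0],-1]]'; python3 nav.py 583.6,-272.5,32,169.8,4
python3 - <<'E'
from h import *
im,d=save('side','s3'); cv2.imwrite('pics/s3c.png',cv2.resize(im[130:370,230:450,::-1],None,fx=2.5,fy=2.5,interpolation=cv2.INTER_CUBIC))
im,d=save('top','t3'); cv2.imwrite('pics/t3c.png',cv2.resize(im[140:340,180:500,::-1],None,fx=2.5,fy=2.5,interpolation=cv2.INTER_CUBIC))
E
```

```text
t: 10.32
eef_pos: [0.5782, -0.2785, 0.1357]
tool_rot: [-0.001, 0.092, 0.996, -0.001]
contact_force: [0.4, 0.1, -0.4]
gripper_width: 0.999
t 10.32 pos [ 578.2 -278.5  135.7] phi 169.4 tilt 0.21 F [ 0.4  0.1 -0.4] w 0.999
4 x [[-1.1,1.8,25.9],[-0.0,-0.0,-0.1]]
```

View pics/s3c.png

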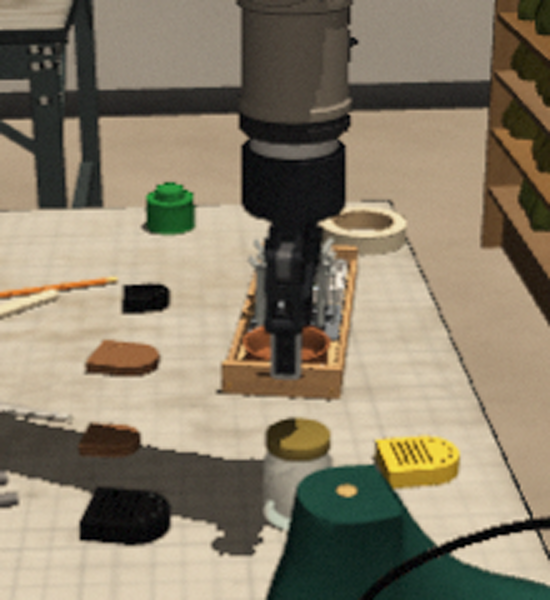

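View pics/t3c.png

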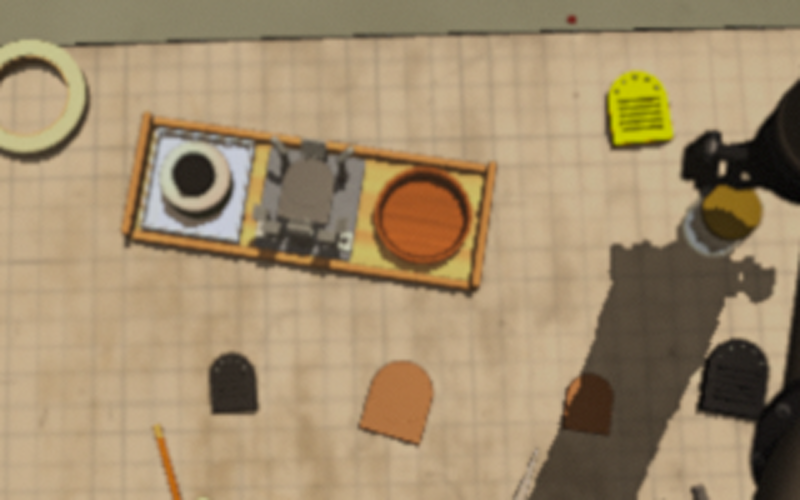

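Run:
```python
from meas import *
M=np.zeros((480,640),bool);M[140:250,500:600]=1
X=P[M&(P[...,2]>.02)]; X=X[(X[:,0]>.5)&(X[:,0]<.68)]
for x0 in np.arange(.5,.7,.02):
    s=X[(X[:,0]>=x0)&(X[:,0]<x0+.02)]
    if len(s): i=np.argsort(-s[:,1])[len(s)//50]; print(round(x0,2),s[i].round(3),s[:,2].max().round(3))
```

```text
0.52 [ 0.531 -0.508  0.024] 0.024
0.54 [ 0.558 -0.446  0.031] 0.108
0.56 [ 0.579 -0.438  0.126] 0.141
0.58 [ 0.593 -0.433  0.127] 0.143
0.6 [ 0.618 -0.431  0.129] 0.142
0.62 [ 0.637 -0.427  0.026] 0.141
0.64 [ 0.653 -0.418  0.023] 0.113
0.66 [ 0.678 -0.407  0.028] 0.095
```

The pan holds the tin upright at crop (198,178). The shoe last is at y < -0.43, so it's clear of the jar. I'll go down on the jar.

```bash
python3 -m jog '[[[-2.2,3.6,0],[0,0,0],-1],[[-2.2,3.4,20],[0,0,-0.4],-1],[[0,0,30],[0,0,0],-1],[[0,0,30],[0,0,0],-1],[[0,0,24],[0,0,0],-1],[[0,0,0],[0,0,0],-1],[[0,0,0],[0,0,0],1],[[0,0,0],[0,0,0],1],[[0,0,0],[0,0,0],1],[[0,0,0],[0,0,0],1],[[0,0,0],[0,0,0],1],[[0,0,0],[0,0,0],1]]' 40; python3 nav.py
```

```text
t: 11.92
eef_pos: [0.5883, -0.2673, 0.0344]
tool_rot: [0.001, 0.085, 0.996, -0.0]
contact_force: [-1.1, -0.9, 6.4]
gripper_width: 0.603
t 11.93 pos [ 588.3 -267.3   34.4] phi 170.2 tilt 0.15 F [-1.1 -0.9  6.4] w 0.603
```

```bash
python3 -m jog '[[[0,0,-15],[0,0,0],1],[[0,0,-30],[0,0,0],1],[[0,0,-25],[0,0,0],1],[[0,0,0],[0,0,0],1],[[0,0,0],[0,0,0],1]]'; python3 nav.py 599.8,-16,105,169.8,8
```

```text
t: 12.55
eef_pos: [0.5869, -0.2663, 0.1023]
tool_rot: [-0.0, 0.085, 0.996, 0.0]
contact_force: [-0.2, -0.2, -1.6]
gripper_width: 0.604
t 12.55 pos [ 586.9 -266.3  102.3] phi 170.2 tilt 0.05 F [-0.2 -0.2 -1.6] w 0.604
8 x [[3.8,31.1,-0.3],[0.0,-0.0,0.1]]
```

```bash
python3 -m jog '[[[2,18,0],[0,0,0],1],[[4.3,34,0],[0,0,0],1],[[4.3,34,0],[0,0,0],1],[[4.3,34,0],[0,0,0],1],[[4.3,34,0],[0,0,0],1],[[4.3,34,0],[0,0,0.4],1],[[4.3,34,0],[0,0,0],1],[[2.8,26.8,0],[0,0,0],1],[[0,0,0],[0,0,0],1],[[0,0,0],[0,0,0],1],[[0,0,0],[0,0,0],1]]'; python3 nav.py 599.8,-16,48,169.8,3
python3 - <<'E'
from h import *
im,d=save('side','s4'); cv2.imwrite('pics/s4c.png',cv2.resize(im[150:320,250:450,::-1],None,fx=3.5,fy=3.5,interpolation=cv2.INTER_CUBIC))
E
```

```text
t: 13.92
eef_pos: [0.5995, -0.0176, 0.1024]
tool_rot: [-0.0, 0.09, 0.996, -0.0]
contact_force: [-0.3, -0.9, -0.6]
gripper_width: 0.605
t 13.93 pos [599.5 -17.6 102.4] phi 169.7 tilt 0.05 F [-0.3 -0.9 -0.6] w 0.605
3 x [[-0.0,0.6,18.1],[-0.0,-0.0,-0.0]]
```

View pics/s4c.png

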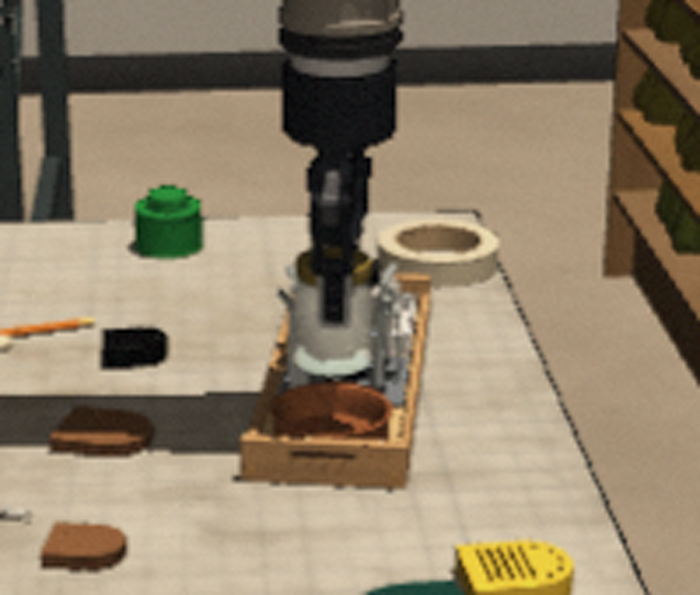

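The jar hangs upright, its base at crop column 333 against the cup's centre at 331. I'll lower it.

```bash
python3 -m jog '[[[0,0.8,18],[0,0,0],1],[[0,0.8,18],[0,0,0],1],[[0,0,16],[0,0,0],1],[[0,0,4],[0,0,0],1],[[0,0,0],[0,0,0],1],[[0,0,1.5],[0,0,0],1],[[0,0,0],[0,0,0],1]]'; python3 nav.py
```

```text
t: 14.85
eef_pos: [0.6005, -0.0147, 0.0456]
tool_rot: [0.0, 0.089, 0.996, 0.0]
contact_force: [-0.3, -0.5, 0.1]
gripper_width: 0.61
t 14.85 pos [600.5 -14.7  45.6] phi 169.8 tilt 0.05 F [-0.3 -0.5  0.1] w 0.610
```

```bash
python3 -m jog '[[[0,0,1.5],[0,0,0],1],[[0,0,0],[0,0,0],1],[[0,0,1],[0,0,0],1],[[0,0,0],[0,0,0],1]]'; python3 nav.py
```

```text
t: 15.35
eef_pos: [0.6006, -0.0147, 0.0443]
tool_rot: [0.0, 0.089, 0.996, 0.0]
contact_force: [-4.9, 0.0, 13.7]
gripper_width: 0.607
t 15.35 pos [600.6 -14.7  44.3] phi 169.8 tilt 0.06 F [-4.9  0.  13.7] w 0.607
```

```bash
python3 -m jog '[[[0,0,0],[0,0,0],0],[[0,0,0],[0,0,0],-0.4],[[0,0,0],[0,0,0],-0.55],[[0,0,0],[0,0,0],-0.55],[[0,0,-15],[0,0,0],-0.55],[[0,0,-30],[0,0,0],-0.55],[[0,0,-35],[0,0,0],-0.55],[[0,0,-20],[0,0,0],-1],[[0,0,0],[0,0,0],-1],[[0,0,0],[0,0,0],-1]]'; python3 nav.py 446,-280.3,100,167.5,9
```

```text
t: 16.6
eef_pos: [0.5997, -0.0147, 0.1423]
tool_rot: [-0.0, 0.089, 0.996, -0.0]
contact_force: [-0.7, 0.2, -1.0]
gripper_width: 1.002
t 16.60 pos [599.7 -14.7 142.3] phi 169.8 tilt 0.04 F [-0.7  0.2 -1. ] w 1.002
9 x [[11.0,-32.3,4.7],[-0.0,-0.0,0.3]]
```

```bash
python3 -m jog '[[[5,-16,0],[0,0,0],-1],[[11.5,-34.5,5],[0,0,0.3],-1],[[11.5,-34.5,5],[0,0,0.3],-1],[[11.5,-34.5,5],[0,0,0.3],-1],[[11.5,-34.5,5],[0,0,0.3],-1],[[11.5,-34.5,5],[0,0,0.3],-1],[[11.5,-34.5,5],[0,0,0.3],-1],[[11.5,-34.5,5],[0,0,0.3],-1],[[11.5,-32,7],[0,0,0.2],-1],[[0,0,0],[0,0,0],-1],[[0,0,0],[0,0,0],-1],[[0,0,0],[0,0,0],-1]]'; python3 nav.py 446.2,-280.3,6,167.5,4
python3 - <<'E'
from h import *
im,d=save('top','t5'); cv2.imwrite('pics/t5c.png',cv2.resize(im[140:340,220:500,::-1],None,fx=2.8,fy=2.8,interpolation=cv2.INTER_CUBIC))
im,d=save('side','s5'); cv2.imwrite('pics/s5c.png',cv2.resize(im[180:380,220:420,::-1],None,fx=3,fy=3,interpolation=cv2.INTER_CUBIC))
E
```

```text
t: 18.1
eef_pos: [0.4495, -0.279, 0.1006]
tool_rot: [0.0, 0.108, 0.994, 0.0]
contact_force: [0.3, 0.0, -0.3]
gripper_width: 0.998
t 18.10 pos [ 449.5 -279.   100.6] phi 167.6 tilt 0.03 F [ 0.3  0.  -0.3] w 0.998
4 x [[0.7,-0.5,23.7],[0.0,-0.0,0.0]]
```

View pics/t5c.png

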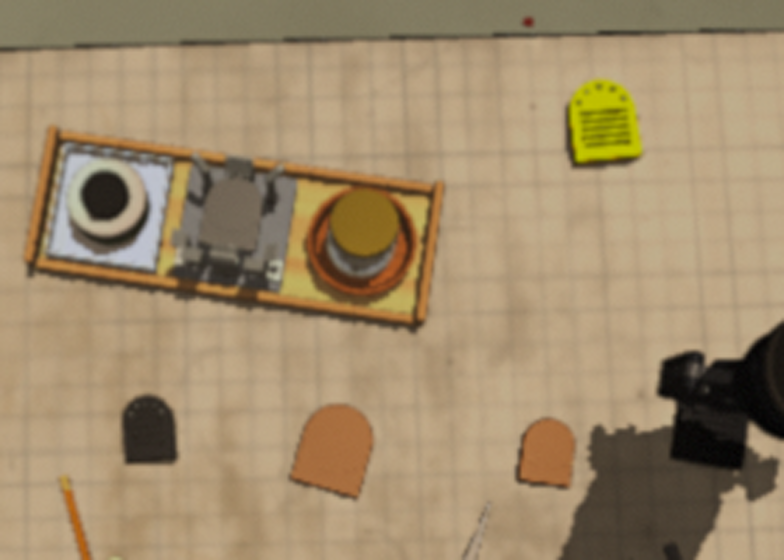

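View pics/s5c.png

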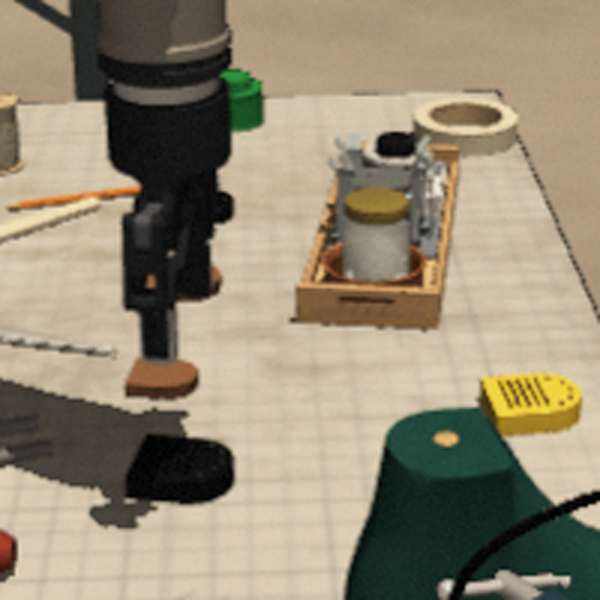

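The jar stands upright in the cup at crop (362,240). The gripper is over the heel, so I'll go down.

```bash
python3 -m jog '[[[1.4,-0.7,25],[0,0,0],-1],[[1.4,-1,25],[0,0,0],-1],[[0,0,25],[0,0,0],-1],[[0,0,20],[0,0,0],-1],[[0,0,4],[0,0,0],-1],[[0,0,0],[0,0,0],-1],[[0,0,0],[0,0,0],-1],[[0,0,0],[0,0,0],-1]]'; python3 nav.py 446.2,-280.3,0,167.5,1
```

```text
t: 19.2
eef_pos: [0.4464, -0.2812, 0.0024]
tool_rot: [0.001, 0.109, 0.994, -0.0]
contact_force: [-0.4, 0.5, -0.0]
gripper_width: 0.995
t 19.20 pos [ 446.4 -281.2    2.4] phi 167.5 tilt 0.08 F [-0.4  0.5 -0. ] w 0.995
1 x [[0.4,0.9,2.4],[-0.0,0.1,0.0]]
```

```bash
python3 -m jog '[[[0.4,0.9,3],[0,0,0],0],[[0,0,0],[0,0,0],0],[[0,0,0],[0,0,0],1],[[0,0,0],[0,0,0],1],[[0,0,0],[0,0,0],1],[[0,0,0],[0,0,0],1],[[0,0,0],[0,0,0],1],[[0,0,0],[0,0,0],1]]' 80; python3 nav.py
```

```text
t: 20.2
eef_pos: [0.4457, -0.2799, -0.0009]
tool_rot: [0.0, 0.109, 0.994, 0.0]
contact_force: [-0.7, 0.9, 4.5]
gripper_width: 0.612
t 20.20 pos [ 445.7 -279.9   -0.9] phi 167.5 tilt 0.01 F [-0.7  0.9  4.5] w 0.612
```

```bash
python3 -m jog '[[[0,0,-20],[0,0,0],1],[[0,0,-35],[0,0,0],1],[[0,0,-40],[0,0,0],1],[[0,0,-35],[0,0,0],1],[[0,0,0],[0,0,0],1],[[0,0,0],[0,0,0],1]]'; python3 nav.py 610,83.7,130,169.8,11;  python3 - <<'E'
from h import *
im,d=save('side','s6'); cv2.imwrite('pics/s6c.png',cv2.resize(im[130:380,200:420,::-1],None,fx=2.4,fy=2.4,interpolation=cv2.INTER_CUBIC))
E
```

```text
t: 20.95
eef_pos: [0.4451, -0.2796, 0.128]
tool_rot: [-0.001, 0.109, 0.994, 0.0]
contact_force: [-0.0, 0.5, -1.0]
gripper_width: 0.607
t 20.95 pos [ 445.1 -279.6  128. ] phi 167.5 tilt 0.06 F [-0.   0.5 -1. ] w 0.607
11 x [[-8.1,35.3,-0.2],[0.0,-0.0,-0.2]]
```

View pics/s6c.png

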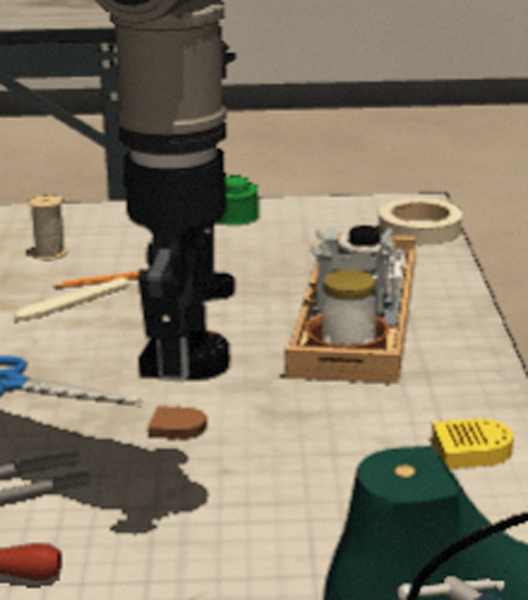

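The heel is held level with the fingertips near its lower edge. I'll move to the magazine.

```bash
python3 -m jog '[[[-4,18,0],[0,0,0],1],[[-8,37,0],[0,0,-0.2],1],[[-8,37,0],[0,0,-0.3],1],[[-8,37,0],[0,0,-0.3],1],[[-8,37,0],[0,0,-0.3],1],[[-8,37,0],[0,0,-0.3],1],[[-8,37,0],[0,0,-0.3],1],[[-8,37,0],[0,0,-0.3],1],[[-8,37,0],[0,0,-0.3],1],[[-8,37,0],[0,0,0],1],[[-8,37,0],[0,0,0],1]]'; python3 -m jog '[[[0,0,0],[0,0,0],1],[[0,0,0],[0,0,0],1],[[0,0,0],[0,0,0],1]]'; python3 nav.py 610,83.7,130,169.8,1
```

```text
t: 22.38
eef_pos: [0.6034, 0.0849, 0.1268]
tool_rot: [-0.001, 0.089, 0.996, -0.0]
contact_force: [0.4, -0.8, -0.2]
gripper_width: 0.608
t: 22.75
eef_pos: [0.6034, 0.0823, 0.128]
tool_rot: [-0.001, 0.09, 0.996, -0.001]
contact_force: [0.6, -0.1, -0.6]
gripper_width: 0.61
t 22.75 pos [603.4  82.3 128. ] phi 169.7 tilt 0.10 F [ 0.6 -0.1 -0.6] w 0.610
1 x [[-6.3,2.6,-2.0],[-0.1,-0.1,-0.1]]
```

Correct the alignment, lower partway to just above the flares, and check in the images.

```bash
python3 -m jog '[[[-3.2,1.3,10],[0,0,-0.1],1],[[-3.2,1.3,10],[0,0,0],1],[[0,0,8],[0,0,0],1],[[0,0,0],[0,0,0],1],[[0,0,0],[0,0,0],1],[[0,0,0],[0,0,0],1]]'; python3 nav.py 610,83.7,96,169.8,1
python3 - <<'E'
from h import *
im,d=save('side','s7'); cv2.imwrite('pics/s7c.png',cv2.resize(im[170:290,290:410,::-1],None,fx=5,fy=5,interpolation=cv2.INTER_CUBIC))
im,d=save('top','t7'); cv2.imwrite('pics/t7c.png',cv2.resize(im[170:270,240:380,::-1],None,fx=5.5,fy=5.5,interpolation=cv2.INTER_CUBIC))
E
```

```text
t: 23.5
eef_pos: [0.6111, 0.0854, 0.1011]
tool_rot: [0.0, 0.088, 0.996, 0.0]
contact_force: [-0.4, -0.3, -1.2]
gripper_width: 0.61
t 23.50 pos [611.1  85.4 101.1] phi 169.9 tilt 0.04 F [-0.4 -0.3 -1.2] w 0.610
1 x [[0.7,-1.9,5.1],[0.0,0.0,0.1]]
```

View pics/s7c.png

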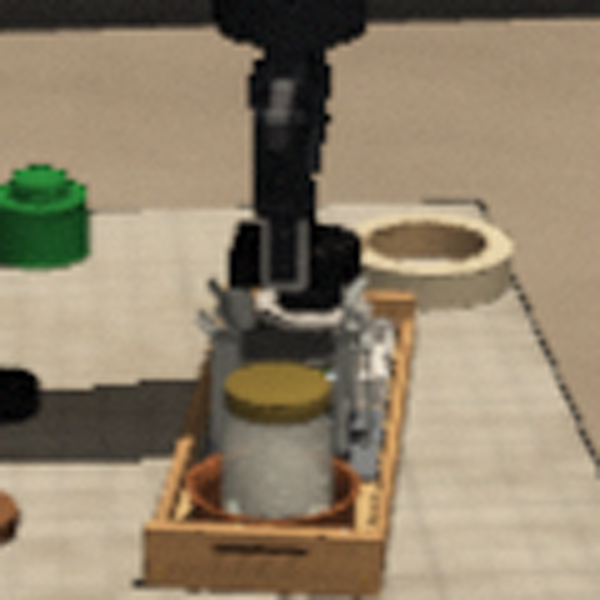

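View pics/t7c.png

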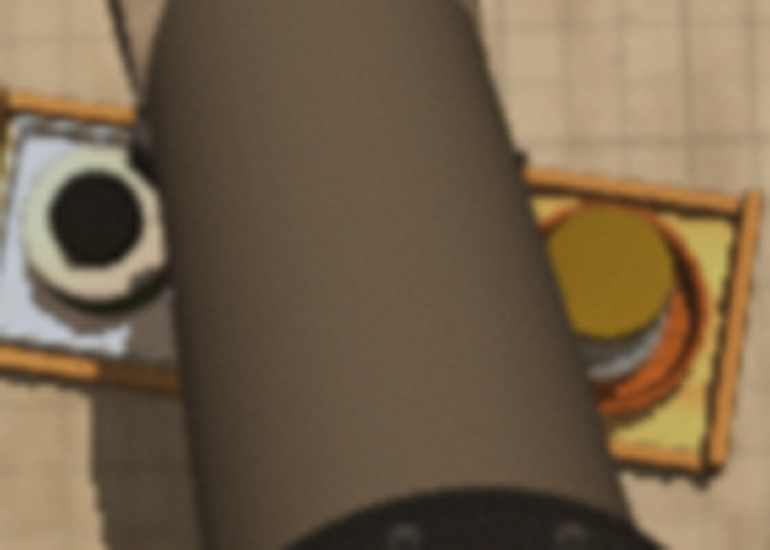

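The side view shows the heel at crop columns 232–360, between the flat guides (~225) and the rods (~358) and just above the flares. I'll enter slowly.

```bash
python3 -m jog '[[[0.7,-1.7,0],[0,0,0],1],[[0,0,5],[0,0,0],1],[[0,0,6],[0,0,0],1],[[0,0,6],[0,0,0],1],[[0,0,6],[0,0,0],1],[[0,0,0],[0,0,0],1],[[0,0,0],[0,0,0],1]]'; python3 nav.py 610,83.7,64,169.8,1
```

```text
t: 24.48
eef_pos: [0.6097, 0.0838, 0.0776]
tool_rot: [-0.0, 0.088, 0.996, -0.0]
contact_force: [-0.2, -0.7, 0.3]
gripper_width: 0.613
t 24.48 pos [609.7  83.8  77.6] phi 169.9 tilt 0.02 F [-0.2 -0.7  0.3] w 0.613
1 x [[-0.3,-0.1,13.6],[-0.0,-0.0,0.1]]
```

```bash
python3 -m jog '[[[0,0,5],[0,0,0],1],[[0,0,5],[0,0,0],1],[[0,0,4],[0,0,0],1],[[0,0,0],[0,0,0],1]]' 110; python3 nav.py;python3 -m jog '[[[0,0,4],[0,0,0],1],[[0,0,4],[0,0,0],1],[[0,0,0],[0,0,0],1]]'; python3 nav.py
```

```text
t: 24.98
eef_pos: [0.6113, 0.0842, 0.0651]
tool_rot: [0.001, 0.088, 0.996, 0.001]
contact_force: [-1.5, 0.2, 10.0]
gripper_width: 0.602
t 24.98 pos [611.3  84.2  65.1] phi 169.9 tilt 0.18 F [-1.5  0.2 10. ] w 0.602
t: 25.35
eef_pos: [0.6106, 0.0842, 0.0557]
tool_rot: [0.001, 0.088, 0.996, 0.0]
contact_force: [2.6, 1.3, 2.6]
gripper_width: 0.604
t 25.35 pos [610.6  84.2  55.7] phi 169.9 tilt 0.09 F [2.6 1.3 2.6] w 0.604
```

```bash
python3 -m jog '[[[0,0,4],[0,0,0],1],[[0,0,4],[0,0,0],1],[[0,0,3],[0,0,0],1],[[0,0,0],[0,0,0],1]]'; python3 nav.py
```

```text
t: 25.85
eef_pos: [0.6106, 0.0842, 0.045]
tool_rot: [0.001, 0.088, 0.996, 0.0]
contact_force: [1.7, 1.1, 6.6]
gripper_width: 0.601
t 25.85 pos [610.6  84.2  45. ] phi 169.9 tilt 0.09 F [1.7 1.1 6.6] w 0.601
```

```bash
python3 -m jog '[[[0,0,1.5],[0,0,0],1],[[0,0,0],[0,0,0],1],[[0,0,1],[0,0,0],1],[[0,0,0],[0,0,0],1],[[0,0,0],[0,0,0],1]]'; python3 nav.py
python3 - <<'E'
from h import *
im,d=save('side','s8'); cv2.imwrite('pics/s8c.png',cv2.resize(im[190:280,300:400,::-1],None,fx=6,fy=6,interpolation=cv2.INTER_CUBIC))
E
```

```text
t: 26.48
eef_pos: [0.6106, 0.0842, 0.0427]
tool_rot: [0.001, 0.088, 0.996, 0.0]
contact_force: [2.0, 0.5, 6.6]
gripper_width: 0.601
t 26.48 pos [610.6  84.2  42.7] phi 169.9 tilt 0.09 F [2.  0.5 6.6] w 0.601
```

View pics/s8c.png

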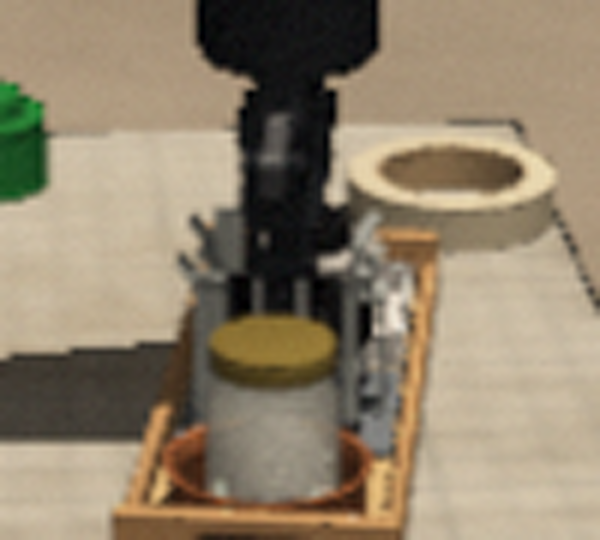

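```bash
python3 -m jog '[[[0,0,0.8],[0,0,0],1],[[0,0,0],[0,0,0],1],[[0,0,0],[0,0,0],-0.35],[[0,0,0],[0,0,0],-0.5],[[0,0,0],[0,0,0],-0.5],[[0,0,0],[0,0,0],-0.5]]'; python3 nav.py; python3 -m jog '[[[0,0,-15],[0,0,0],-0.5],[[0,0,-30],[0,0,0],-0.5],[[0,0,-30],[0,0,0],-0.5],[[0,0,-20],[0,0,0],-1],[[0,0,0],[0,0,0],-1]]';python3 nav.py 436.4,10.7,110,162.4,6 436.4,10.7,0,162.4,4
```

```text
t: 27.28
eef_pos: [0.6094, 0.0837, 0.0411]
tool_rot: [-0.0, 0.088, 0.996, -0.0]
contact_force: [-0.5, -0.9, -0.1]
gripper_width: 0.75
t 27.27 pos [609.4  83.7  41.1] phi 169.9 tilt 0.05 F [-0.5 -0.9 -0.1] w 0.750
t: 27.9
eef_pos: [0.6113, 0.0841, 0.139]
tool_rot: [0.002, 0.088, 0.996, 0.001]
contact_force: [0.1, 0.3, -0.2]
gripper_width: 0.997
t 27.90 pos [611.3  84.1 139. ] phi 169.9 tilt 0.26 F [ 0.1  0.3 -0.2] w 0.997
6 x [[25.6,-18.6,4.7],[0.0,0.0,1.3]]
4 x [[-0.0,0.0,27.5],[0.0,0.0,0.0]]
```

```bash
python3 -m jog '[[[16,-12,3],[0,0,0.8],-1],[[27,-20,5],[0,0,1.3],-1],[[27,-20,5],[0,0,1.3],-1],[[27,-20,5],[0,0,1.3],-1],[[27,-20,5],[0,0,1.3],-1],[[29.6,-19.6,5],[0,0,1.5],-1],[[0,0,0],[0,0,0],-1],[[0,0,0],[0,0,0],-1],[[0,0,0],[0,0,0],-1]]'; python3 nav.py 436.4,11,0,162.4,4
python3 - <<'E'
from h import *
im,d=save('top','t9'); cv2.imwrite('pics/t9c.png',cv2.resize(im[180:320,230:380,::-1],None,fx=4,fy=4,interpolation=cv2.INTER_CUBIC))
X=np.zeros((480,640),bool);X[205:228,296:310]=1; p=cloud('top',d,X); print(np.percentile(p[:,2],[10,50,90]))
im,d=save('side','s9'); cv2.imwrite('pics/s9c.png',cv2.resize(im[190:280,300:400,::-1],None,fx=6,fy=6,interpolation=cv2.INTER_CUBIC))
E
```

```text
t: 29.02
eef_pos: [0.4363, 0.0106, 0.1085]
tool_rot: [0.0, 0.152, 0.988, 0.0]
contact_force: [0.2, -0.1, 0.0]
gripper_width: 1.0
t 29.02 pos [436.3  10.6 108.5] phi 162.5 tilt 0.06 F [ 0.2 -0.1  0. ] w 1.000
4 x [[0.0,0.1,27.1],[0.0,0.0,0.0]]
[0.06065758 0.06387128 0.06656454]
```

View pics/t9c.png

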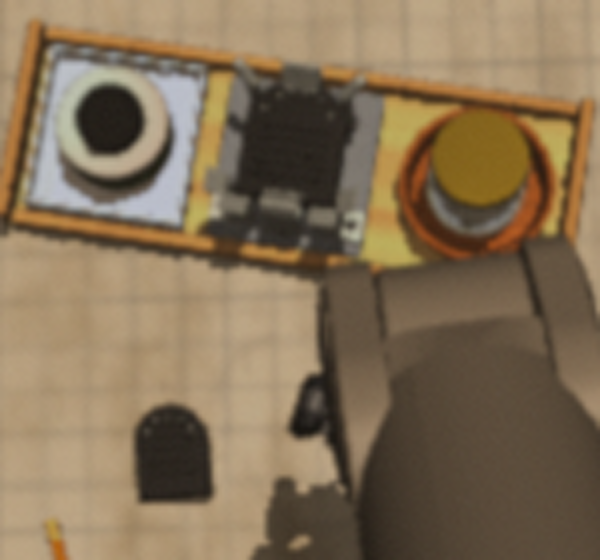

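View pics/s9c.png

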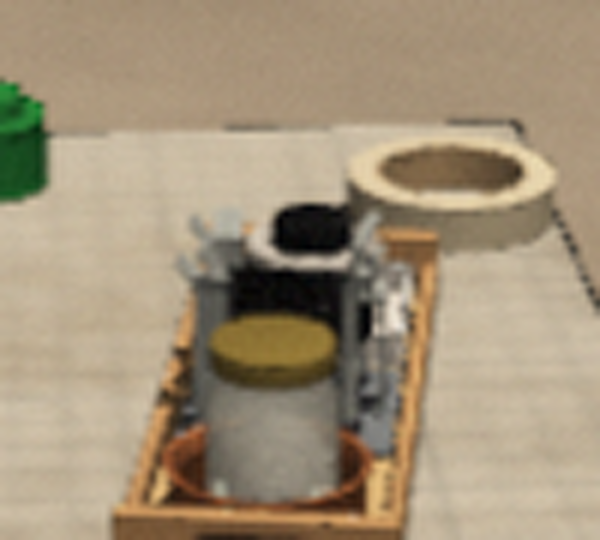

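The heel sits with its top at 64 mm and the catches overlap both ends (top crop 300,75 and 280,200), so it's caught. Now the lift.

```bash
python3 -m jog '[[[0,0,20],[0,0,0],-1],[[0,0.2,28],[0,0,0],-1],[[0,0.2,28],[0,0,0],-1],[[0,0,24],[0,0,0],-1],[[0,0,7],[0,0,0],-1],[[0,0,0],[0,0,0],-1],[[0,0,0],[0,0,0],-1]]'; python3 nav.py 436.4,11,-1,162.4,1
```

```text
t: 30.0
eef_pos: [0.4359, 0.0106, 0.0021]
tool_rot: [0.001, 0.153, 0.988, 0.0]
contact_force: [0.2, 0.7, -0.2]
gripper_width: 0.999
t 30.00 pos [435.9  10.6   2.1] phi 162.4 tilt 0.08 F [ 0.2  0.7 -0.2] w 0.999
1 x [[-0.3,0.5,3.1],[0.0,0.1,0.0]]
```

```bash
python3 -m jog '[[[-0.3,0.5,3],[0,0,0],0],[[0,0,0],[0,0,0],0],[[0,0,0],[0,0,0],1],[[0,0,0],[0,0,0],1],[[0,0,0],[0,0,0],1],[[0,0,0],[0,0,0],1],[[0,0,0],[0,0,0],1]]' 80; python3 nav.py; python3 -m jog '[[[0,0,-20],[0,0,0],1],[[0,0,-35],[0,0,0],1],[[0,0,-40],[0,0,0],1],[[0,0,-35],[0,0,0],1],[[0,0,0],[0,0,0],1],[[0,0,0],[0,0,0],1]]'; python3 nav.py 610,83.7,129,169.8,6;  python3 - <<'E'
from h import *
im,d=save('side','s10'); cv2.imwrite('pics/s10c.png',cv2.resize(im[130:330,200:420,::-1],None,fx=3,fy=3,interpolation=cv2.INTER_CUBIC))
E
```

```text
t: 30.88
eef_pos: [0.4359, 0.011, -0.0008]
tool_rot: [0.0, 0.153, 0.988, 0.0]
contact_force: [-2.1, 0.4, 10.4]
gripper_width: 0.607
t 30.88 pos [435.9  11.   -0.8] phi 162.4 tilt 0.05 F [-2.1  0.4 10.4] w 0.607
t: 31.62
eef_pos: [0.4351, 0.0109, 0.128]
tool_rot: [-0.0, 0.153, 0.988, -0.0]
contact_force: [0.3, 0.0, -0.4]
gripper_width: 0.606
t 31.62 pos [435.1  10.9 128. ] phi 162.4 tilt 0.03 F [ 0.3  0.  -0.4] w 0.606
6 x [[-25.2,19.1,-0.2],[-0.0,-0.0,-1.2]]
```

View pics/s10c.png

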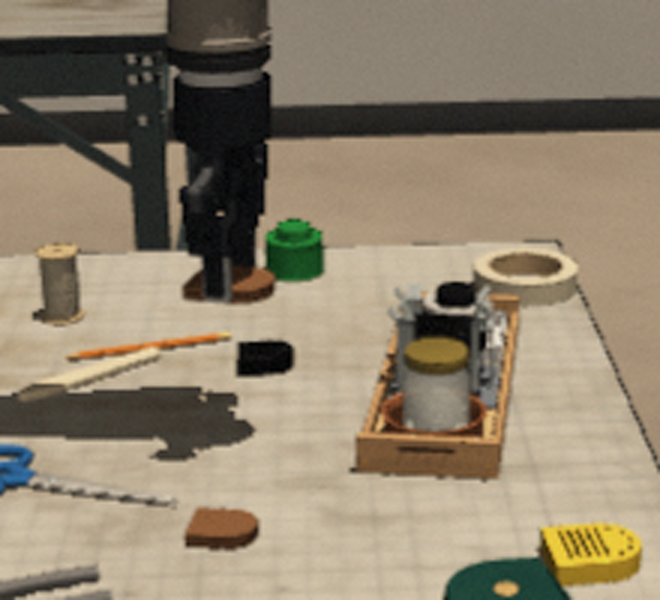

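The lift is held level. I'll carry it to the magazine.

```bash
python3 -m jog '[[[-12,9,0],[0,0,-0.6],1],[[-25,19,0],[0,0,-1.2],1],[[-25,19,0],[0,0,-1.2],1],[[-25,19,0],[0,0,-1.2],1],[[-25,19,0],[0,0,-1.2],1],[[-25,19,0],[0,0,-1.2],1],[[-14.2,10.6,0],[0,0,-0.8],1],[[0,0,0],[0,0,0],1],[[0,0,0],[0,0,0],1],[[0,0,0],[0,0,0],1]]'; python3 nav.py 610.2,83.9,100,169.8,2
```

```text
t: 32.92
eef_pos: [0.6099, 0.0835, 0.1281]
tool_rot: [-0.0, 0.089, 0.996, -0.0]
contact_force: [-0.8, -0.2, -0.9]
gripper_width: 0.605
t 32.92 pos [609.9  83.5 128.1] phi 169.8 tilt 0.05 F [-0.8 -0.2 -0.9] w 0.605
2 x [[-0.1,0.2,14.1],[-0.0,-0.0,-0.0]]
```

```bash
python3 -m jog '[[[-0.2,0.3,14],[0,0,0],1],[[0,0,14],[0,0,0],1],[[0,0,8],[0,0,0],1],[[0,0,7],[0,0,0],1],[[0,0,6],[0,0,0],1],[[0,0,0],[0,0,0],1],[[0,0,0],[0,0,0],1]]' 110; python3 nav.py;  python3 - <<'E'
from h import *
im,d=save('side','s11'); cv2.imwrite('pics/s11c.png',cv2.resize(im[180:280,290:400,::-1],None,fx=5.5,fy=5.5,interpolation=cv2.INTER_CUBIC))
E
```

```text
t: 33.8
eef_pos: [0.6111, 0.0844, 0.0797]
tool_rot: [0.0, 0.089, 0.996, 0.0]
contact_force: [-0.2, 0.3, -1.4]
gripper_width: 0.595
t 33.80 pos [611.1  84.4  79.7] phi 169.8 tilt 0.03 F [-0.2  0.3 -1.4] w 0.595
```

View pics/s11c.png

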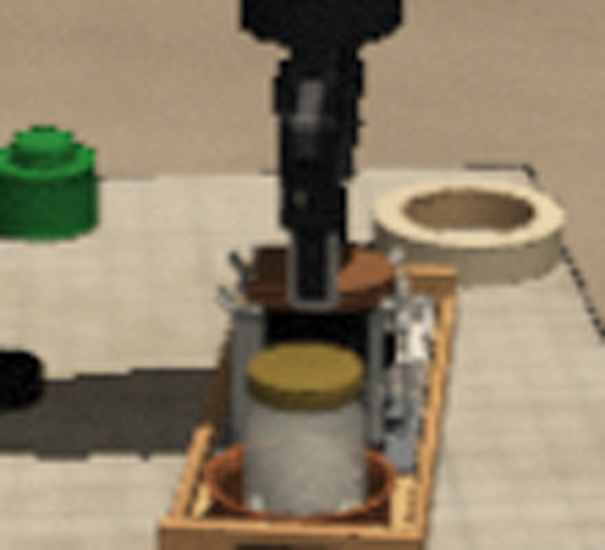

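The lift sits level between the guides above the heel. I'll press it down.

```bash
python3 -m jog '[[[0.5,-0.3,5],[0,0,0],1],[[0,0,5],[0,0,0],1],[[0,0,4],[0,0,0],1],[[0,0,4],[0,0,0],1],[[0,0,0],[0,0,0],1]]'; python3 nav.py; python3 -m jog '[[[0,0,4],[0,0,0],1],[[0,0,4],[0,0,0],1],[[0,0,0],[0,0,0],1]]'; python3 nav.py
```

```text
t: 34.48
eef_pos: [0.6129, 0.0843, 0.0632]
tool_rot: [0.003, 0.089, 0.996, 0.001]
contact_force: [2.2, -0.3, 6.8]
gripper_width: 0.592
t 34.48 pos [612.9  84.3  63.2] phi 169.8 tilt 0.33 F [ 2.2 -0.3  6.8] w 0.592
t: 34.85
eef_pos: [0.613, 0.0844, 0.0549]
tool_rot: [0.003, 0.089, 0.996, 0.001]
contact_force: [1.8, -0.7, 5.3]
gripper_width: 0.594
t 34.85 pos [613.   84.4  54.9] phi 169.8 tilt 0.32 F [ 1.8 -0.7  5.3] w 0.594
```

```bash
python3 -m jog '[[[0,0,3],[0,0,0],1],[[0,0,2],[0,0,0],1],[[0,0,0],[0,0,0],1],[[0,0,0],[0,0,0],1]]'; python3 nav.py; python3 -m jog '[[[0,0,1],[0,0,0],1],[[0,0,0],[0,0,0],1],[[0,0,0],[0,0,0],1]]'; python3 nav.py
```

```text
t: 35.35
eef_pos: [0.613, 0.0843, 0.0502]
tool_rot: [0.003, 0.089, 0.996, 0.001]
contact_force: [2.2, -1.1, 8.0]
gripper_width: 0.593
t 35.35 pos [613.   84.3  50.2] phi 169.8 tilt 0.33 F [ 2.2 -1.1  8. ] w 0.593
t: 35.72
eef_pos: [0.613, 0.0843, 0.0493]
tool_rot: [0.003, 0.089, 0.996, 0.001]
contact_force: [2.1, -0.2, 7.7]
gripper_width: 0.599
t 35.73 pos [613.   84.3  49.3] phi 169.8 tilt 0.33 F [ 2.1 -0.2  7.7] w 0.599
```

```bash
python3 -m jog '[[[0,0,1],[0,0,0],1],[[0,0,0],[0,0,0],1],[[0,0,0],[0,0,0],1]]'; python3 nav.py;  python3 -m jog '[[[0,0,0],[0,0,0],-0.35],[[0,0,0],[0,0,0],-0.5],[[0,0,0],[0,0,0],-0.5],[[0,0,0],[0,0,0],-0.5],[[0,0,-15],[0,0,0],-0.5],[[0,0,-30],[0,0,0],-0.5],[[0,0,-40],[0,0,0],-0.5],[[40,-10,-20],[0,0,0],-0.5],[[60,-10,0],[0,0,0],-0.5],[[40,-10,0],[0,0,0],-0.5],[[0,0,0],[0,0,0],-0.5]]'; python3 nav.py
python3 - <<'E'
from h import *
im,d=save('top','t12'); cv2.imwrite('pics/t12c.png',cv2.resize(im[180:320,230:380,::-1],None,fx=4,fy=4,interpolation=cv2.INTER_CUBIC))
X=np.zeros((480,640),bool);X[205:228,296:310]=1; p=cloud('top',d,X); print(np.percentile(p[:,2],[10,50,90]))
im,d=save('side','s12'); cv2.imwrite('pics/s12c.png',cv2.resize(im[190:280,300:400,::-1],None,fx=6,fy=6,interpolation=cv2.INTER_CUBIC))
E
```

```text
t: 36.1
eef_pos: [0.6131, 0.0843, 0.0483]
tool_rot: [0.003, 0.089, 0.996, 0.001]
contact_force: [1.3, -0.4, 8.8]
gripper_width: 0.594
t 36.10 pos [613.1  84.3  48.3] phi 169.8 tilt 0.33 F [ 1.3 -0.4  8.8] w 0.594
t: 37.48
eef_pos: [0.4643, 0.0789, 0.1522]
tool_rot: [-0.001, 0.088, 0.996, 0.0]
contact_force: [0.0, -0.3, 0.4]
gripper_width: 0.75
t 37.48 pos [464.3  78.9 152.2] phi 169.9 tilt 0.06 F [ 0.  -0.3  0.4] w 0.750
[0.0617921  0.50058237 0.51567281]
```

View pics/t12c.png

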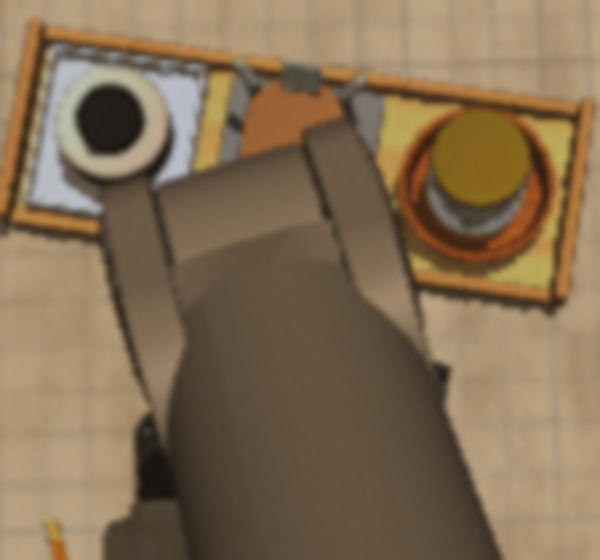

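View pics/s12c.png

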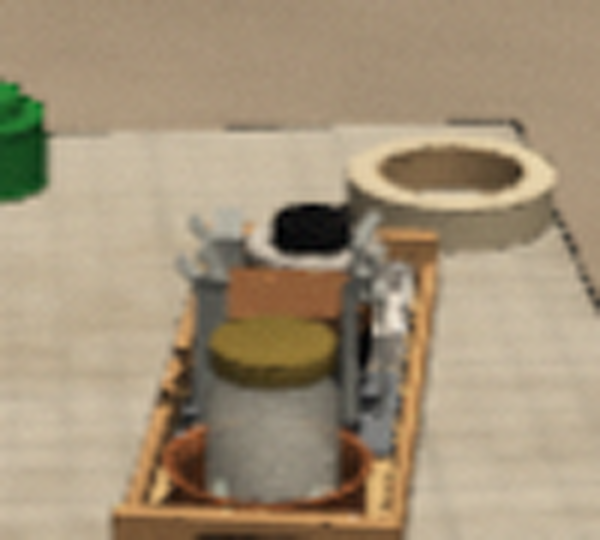

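The lift is in, but the arm hides the near catch. I'll move aside to check.

```bash
python3 -m jog '[[[0,25,-20],[0,0,0],-0.5],[[0,45,-20],[0,0,0],-0.5],[[0,45,0],[0,0,0],-0.5],[[0,45,0],[0,0,0],-0.5],[[0,45,0],[0,0,0],-0.5],[[0,25,0],[0,0,0],-0.5],[[0,0,0],[0,0,0],-0.5]]'
python3 - <<'E'
from h import *
im,d=save('top','t13'); cv2.imwrite('pics/t13c.png',cv2.resize(im[150:330,200:500,::-1],None,fx=2.6,fy=2.6,interpolation=cv2.INTER_CUBIC)); cv2.imwrite('pics/t13d.png',cv2.resize(im[190:250,270:340,::-1],None,fx=8,fy=8,interpolation=cv2.INTER_CUBIC))
c=np.array([.6134,.0831]); a=np.radians(-10.2); R=np.array([[np.cos(a),-np.sin(a)],[np.sin(a),np.cos(a)]])
X=np.zeros((480,640),bool);X[190:245,275:330]=1; p=cloud('top',d,X); q=(p[:,:2]-c)@R*1000
for x0 in range(-40,40,4):
    s=(q[:,0]>=x0)&(q[:,0]<x0+4)&(abs(q[:,1])<9); print(x0,round(np.median(p[s,2])*1000,1),end=' | ')
for x0 in range(-24,24,8): print('\n',x0,[round(np.median(p[(q[:,0]>=x0)&(q[:,0]<x0+8)&(q[:,1]>=y0)&(q[:,1]<y0+8),2])*1000,1) for y0 in range(-24,24,8)])
E
```

```text
t: 38.45
eef_pos: [0.5086, 0.3086, 0.1914]
tool_rot: [0.0, 0.087, 0.996, 0.001]
contact_force: [1.0, -0.1, 0.4]
gripper_width: 0.755
-40 68.5 | -36 75.7 | -32 70.3 | -28 64.0 | -24 63.1 | -20 64.0 | -16 64.0 | -12 63.3 | -8 64.0 | -4 63.0 | 0 63.6 | 4 64.2 | 8 63.8 | 12 62.6 | 16 63.1 | 20 63.8 | 24 64.1 | 28 69.3 | 32 78.1 | 36 82.7 | 
 -24 [np.float64(63.7), np.float64(63.7), np.float64(63.4), np.float64(63.6), np.float64(64.1), np.float64(62.8)]

 -16 [np.float64(63.8), np.float64(63.9), np.float64(64.0), np.float64(62.1), np.float64(63.3), np.float64(62.7)]

 -8 [np.float64(64.0), np.float64(63.1), np.float64(63.5), np.float64(64.2), np.float64(64.3), np.float64(64.3)]

 0 [np.float64(64.2), np.float64(63.6), np.float64(63.8), np.float64(64.7), np.float64(63.1), np.float64(63.4)]

 8 [np.float64(63.5), np.float64(62.9), np.float64(62.6), np.float64(63.3), np.float64(63.0), np.float64(63.8)]

 16 [np.float64(61.5), np.float64(63.1), np.float64(62.7), np.float64(64.2), np.float64(63.6), np.float64(64.8)]
```

View pics/t13c.png

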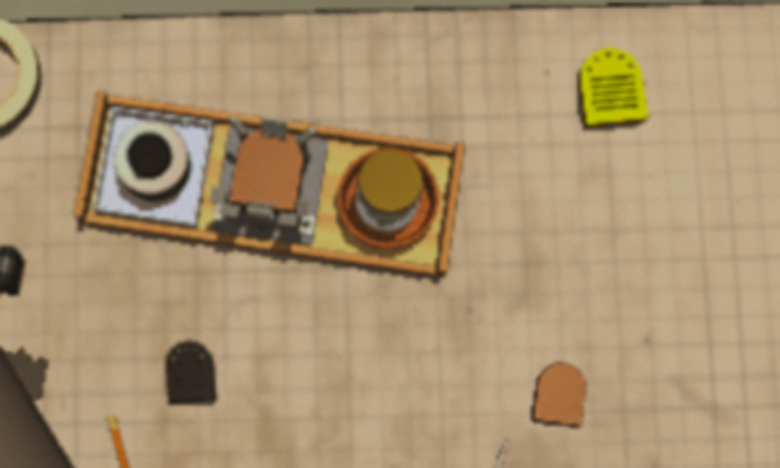

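View pics/t13d.png

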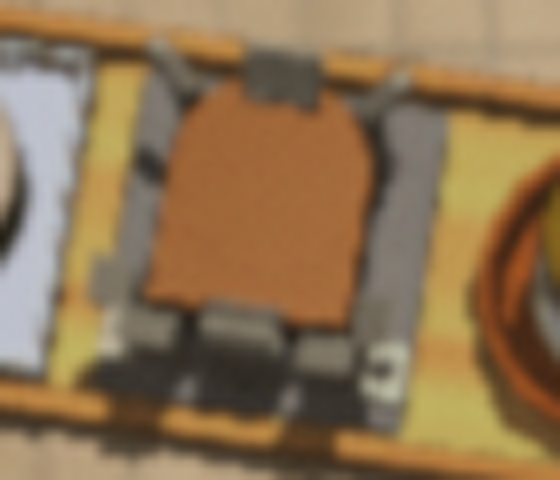

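The lift's top is level at 63–64 mm across the magazine. Both catches overlap its ends (crop 285,75 and 240,330), and the catch profile matches the empty magazine's. The tin and jar stand upright in their places, the narrow pieces haven't moved, and the robot is clear.

```bash
python3 -c "
from station import bot
print(bot.hand_in(), bot.get_obs()['t'])"
```

```text
the job is handed in; nothing more can be done
the job is handed in; nothing more can be done
```

The caddy is stocked and handed in at about 38.6 s of the 104 s allowed.

- **What I did:** I stood the glue tin in the drip pan and the tack jar in the cup. Then I pressed the rubber heel into the magazine, and the leather lift on top of it.
- **Magazine:** After each press, the top camera measured the piece's top level at about 64 mm, the height of the catches' undersides. Both catches show over the ends of the lift.
- **Tin and jar:** Both stand upright in the last picture.
- **Left alone:** I didn't touch the two narrow pieces, the yellow heel or the green tin.
- **Forces:** The highest wrist force I read, taken only at the end of each move, was about 14 N.
- **Small disagreements:** I gripped the jar about 4 mm off its centre and allowed for that when placing it. The guides shifted the tool about 2–3 mm in x as the lift went in. All the final checks agreed.

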